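Clamp a collared shaft in a V-block

ROBOT

A 6-joint arm with a two-finger parallel gripper is mounted at the origin on the work surface. World frame = base frame: x ahead of the robot, y to its left, z up, the work surface at z = 0. Lengths are in m, angles in rad, forces in N, time in s.
With the tool pointing down it reaches from about 0.25 to 0.725 m from the base axis. Payload 4 kg.
Tool frame: the origin (TCP) lies midway between the tips of the shut fingers; the grasp point (between the pads) lies pinch_z behind it (pinch_z is the distance from the TCP to the grasp point, in m); z points along the fingers, y is the direction in which the jaws open and shut (so a half turn about z gives the same grasp; the last joint's range is limited). The gripper opens to 85 mm and grips with 20 to 120 N. Pads are 22 mm wide; open, the fingers measure 114 mm over their backs; the gripper's body (76 mm by 85 mm) begins 54 mm behind the grasp point. The pads swing forward as they close: fully open they stand 13 mm farther back than shut.
Start: joints at [1.148, 0.241, 0.005, 1.335, 0, 1.571], TCP at [0.205, 0.456, 0.231] pointing down, gripper open.
Joint ranges: [-2.72, 2.72], [-1.05, 1.87], [-1.09, 1.28], [-1.99, 2.15], [-1.42, 1.44], [-3.14, 3.14]. Speed limits (rad/s): [2.79, 2.79, 3.14, 3.14, 3.14, 3.14].

INTERFACE

Orientations are given as a unit quaternion [x, y, z, w].
In Python, from workcell import * gives the robot as it stands.
- The arm moves only by the tool move_arm, never from a script. Its argument "motion" is a list of rows, each a list of 3 entries, a list of its own where there are three numbers: the finger opening in mm, from 0 to 85.4, then the shift along the tool's x, y, z in units of 50 mm (1.0 is 50 mm), then the turn about the tool's z in units of 6 degrees (1.0 is 6 degrees). In form: [[claw, [dx, dy, dz], roll], ...]. A call has exactly 10 rows; each row is the pose to reach, as a shift and turn from the pose commanded when the call began, along the tool's axes at that moment; what a row does not reach only later rows make up. A row lasts 1/10 s, in which the tool goes at most 50 mm and 8.59 degrees, less where a joint would pass 70% of its speed; a pose out of reach is approached as far as the arm can. A call with a gripper value outside its range is refused whole. The fingers move at their own pace and stop on an object; the grip force is fixed at half the most. Time passes only in rows, so rows that repeat a pose let the fingers close, or fill a call up. It gives the time, the measured TCP pose, the force and the opening at its end, in the units of the state.
- get_obs(): the state, without advancing time (a new reading comes with each control period).
- camera(name): name is "scene" or "top" or "wrist"; returns a dict with "color" (480x640x3 uint8, red, green, blue), "fx", "fy", "cx", "cy" (pixels), "rvec" (rotation vector, rad) and "tvec" (3), from world to camera coordinates, as OpenCV has them; the wrist camera has in their place "mount" (4x4, takes a point from camera to tool coordinates, whose origin is the TCP and whose axes are the flange's). Camera axes: x right, y down, z forward; pixel columns grow to the right and rows downward; lengths in m; the calibration is good to about 2 mm. A picture is of the moment at which its call begins: read the wrist's pose just before it. There is no depth.
- job_done(): hands the job in, once; it reports no verdict.
The state is a dict: "clock": time; "joint_pos": joint angles; "joint_vel": joint speeds; "tau": joint torques, N m; "eef_pos": TCP position; "tool_rot": TCP orientation; "ft_force": force on the tool from outside, world axes, zero at the start; "ft_torque": the same for the moment, N m; "grip_width": finger opening in m.
Only numpy, scipy, OpenCV 4.12 (cv2) and the standard library are available. Lean on these libraries where they do the work, as an engineer would, in place of code of your own. Each camera call takes 0.05 s, during which the arm holds its last target.

TASK

Slide the collared shaft from the wooden rest into the V-block, under the stirrup clamp, until its collar comes up against the block. Then screw the knurled clamp screw down, turn after turn, until it bears firmly on the shaft: properly finger-tight, but do not force it, or it will mark the soft aluminium. Leave the other things on the bench where they are.

Things in the scene. Friction and masses are not known exactly. Their poses are not given: they have to be found in the camera images.
- shaft_mid (a point): Middle, on the axis, of the loose aluminium shaft to be clamped: 164 mm long, 20 mm thick, about 0.175 kg, with one collar (40 mm across, 14 mm wide). x runs along the axis from the short tail towards the long end. From this point the long end is at +82 mm, the collar from -13 to -27, the tail's end at -82. It lies level in the rest, the tail nearer the robot.
- shaft_collar (a point): Point on the shaft's axis in the face of the collar that looks to the long end (this face comes up against the V-block). The long end reaches +95 mm along x, the collar lies from 0 to -14 mm, the free tail, where it can be gripped, from -14 to -69 mm. In the rest the shaft is carried at +71 and -61 mm by notched boards 10 mm thick, 40 mm high. It balances at +9 mm.
- vblock_seat (a point): Where shaft_collar must come, with x aligned: middle of the fixed V-block's entry face, on the axis of a 20 mm shaft lying in the 90 degree vee, 44 mm above the bench. x points into the block along the vee. Block 70 mm long, 55 wide, its top 4 mm above this point, on a bolted plate 90 x 125 x 8 mm. The stirrup bridges it 43 mm in, 74 mm wide, 16 mm along x, 78 mm high, open below 67 mm.
- screw_head (a point): Middle of the clamp screw's knurled round head (25 mm across, 22 mm high), on the upright screw axis, 43 mm in from the entry face along the vee. It sinks with the screw and is 27 mm above the stirrup's top when the screw meets a seated shaft. Turned clockwise seen from above the screw goes down, 5 mm a turn (coarse thread); it turns lightly (0.05 N m) and stays where it is left.
- screw_point (a point): Flat lower end of the clamp screw, 8 mm across, on its axis; it bears on top of the shaft. It starts 4.8 to 7.5 mm (0.95 to 1.5 turns) above a seated shaft. Once it bears, every further radian adds about 30 N of clamping force, and about 0.05 N m to the torque. Some 40 N is finger-tight; 100 N is forced.
- plain_mid (a point): Middle of another aluminium shaft, 164 mm long, 20 mm thick, without a collar, lying in the same rest 90 mm beside the collared one (either side). To be left alone.
- rest: Fixed plywood rest, 150 x 190 mm, 40 mm high; origin under its middle. The shafts lie along its x with axes 40 mm above the bench, 45 mm either side of the middle. Base board 10 mm thick.
- cup: Empty clear plastic cup, 68 mm across, 75 mm high; origin under its middle. To be left alone.
- glue: Blue glue bottle, 34 mm across, 125 mm high; origin under its middle. To be left alone.
- caliper: Digital caliper lying flat, 190 mm long, 10 mm high; origin at the middle of its beam. To be left alone.
Things that resemble listed ones, but are neither listed nor needed, are in the scene too. Leave any green look-alike of the part that bears shaft_mid alone.

How it is judged:
On the way, in this order (a step that is already met when the one before it is completed fails the run):
1. the collared shaft lies in the vee, its collar up against the block (x of shaft_collar in the frame of vblock_seat between -0.004 and 0.004 m and y of shaft_collar in the frame of vblock_seat between -0.003 and 0.003 m and z of shaft_collar in the frame of vblock_seat between -0.004 and 0.003 m and angle between the x axis of shaft_collar and the x axis of vblock_seat, either way round below 0.06 rad), for 0.2 s.
2. the screw bears firmly on the shaft (contact force between screw and shaft above 15 N), for 0.2 s.
At the end, for the whole second after the job is handed in: The collared shaft lies in the vee at rest, its collar within 4 mm of the block's entry face, on the vee's axis within 3 mm and 0.06 rad, and the screw bears on it with more than 15 N; the plain shaft within 20 mm of where it was (all of step 1 and contact force between screw and shaft above 15 N and linear speed of shaft below 0.01 m/s and distance of plain_mid from where it was at the start of the episode below 0.02 m); the robot touches nothing.
It fails at once if the screw was forced: more than 100 N on the shaft (contact force between screw and shaft above 100 N).
It fails at once if a bystander was moved by more than 30 mm (distance of any of plain_mid, cup, glue, caliper from where it was at the start of the episode above 0.03 m).
It also fails if it takes over 72 s, if anything falls off the work surface, if the arm or the gripper's body presses on something with over 40 N, if the wrist force passes 120 N, or if a joint passes its speed limit or range.

## Working session

There is one attempt and no reset: what is moved stays moved. The work goes in short steps, Python scripts to look and compute and a tool call to move; the robot and the scene stay as the last step left them, time stands still between calls to the robot, and variables do not carry over. Pictures are saved under pics/ and viewed, and the job is handed in when it is done.

Besides the shell and the picture viewer there is one more tool, called after "Call:" as a command line: name --argument value ..., lists and objects as JSON in quotes. move_arm: Moves the arm, as the interface text tells. Its arguments: {"type":"object","properties":{"motion":{"type":"array","items":{"type":"array"}}},"required":["motion"]}

```bash
ls; mkdir -p pics; python3 - <<'E'
from workcell import *
import cv2
o=get_obs()
for k,v in o.items(): print(k,v)
for n in("scene","top","wrist"):
    c=camera(n); cv2.imwrite(f"pics/{n}0.png",c["color"][:,:,::-1])
    print(n,{k:v for k,v in c.items() if k!="color"})
E
```

```text
pics
clock 0.0
joint_pos [1.14799516e+00 2.41426610e-01 3.72066055e-03 1.33518405e+00
 3.93806186e-06 1.57080799e+00]
joint_vel [-0.00120691  0.00123759  0.00096418  0.00082558 -0.00092348 -0.00110244]
tau [ 8.38149663e-04 -3.72317362e+01  2.52408957e+01  1.70253601e-02
 -7.26198391e-05 -2.00897688e-05]
eef_pos [0.20489957 0.45539948 0.23040478]
tool_rot [ 2.09835101e-01  9.77736230e-01 -1.02311934e-03 -2.21576288e-04]
ft_force [-0.88450206  0.31539726 -0.14053066]
ft_torque [-0.0087102   0.03258638  0.01721241]
grip_width 0.08524469645833545
scene {'fx': 582.6354982280093, 'fy': 582.6354982280093, 'cx': 315.35931335648985, 'cy': 247.35975633791577, 'rvec': array([ 2.25534199,  0.99225143, -0.38895107]), 'tvec': array([-0.33523721, -0.17764423,  1.33415486])}
top {'fx': 454.2007815552818, 'fy': 454.2007815552818, 'cx': 321.3492203354719, 'cy': 242.79924908795218, 'rvec': array([ 2.17840065, -2.20211344,  0.11967921]), 'tvec': array([0.00871272, 0.48345483, 1.08364683])}
wrist {'fx': 358.29776121319605, 'fy': 358.29776121319605, 'cx': 313.2839662177623, 'cy': 241.84195681293087, 'mount': array([[ 2.91312479e-04, -9.47606248e-01, -3.19440627e-01,
         8.28509245e-02],
       [ 9.99999951e-01,  3.12523034e-04, -1.51399480e-05,
        -2.22525147e-04],
       [ 1.14179263e-04, -3.19440607e-01,  9.47606293e-01,
        -1.40843643e-01],
       [ 0.00000000e+00,  0.00000000e+00,  0.00000000e+00,
         1.00000000e+00]])}
```

View pics/scene0.png

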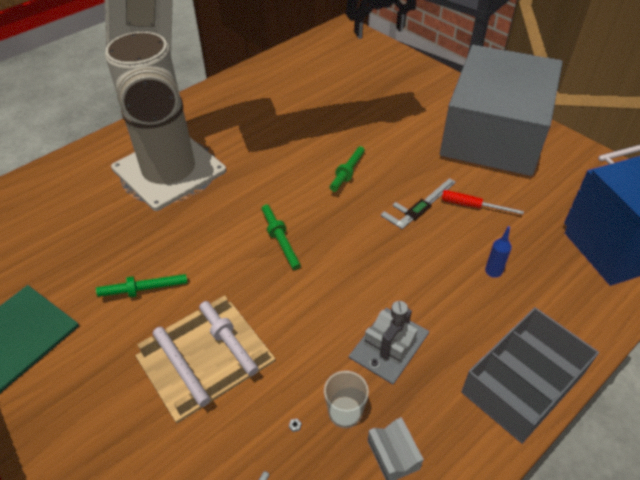

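View pics/top0.png

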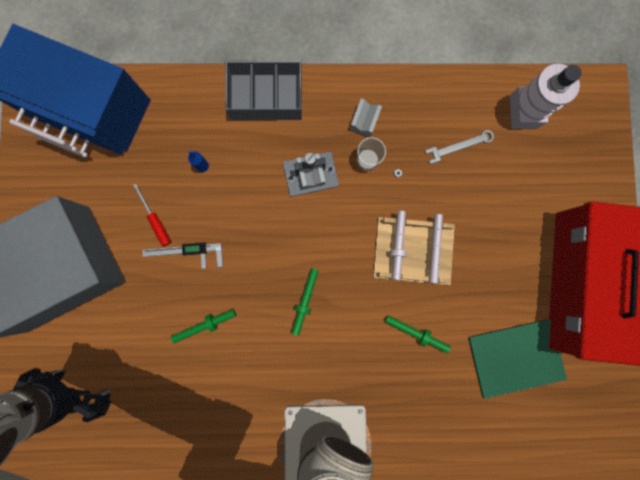

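View pics/wrist0.png

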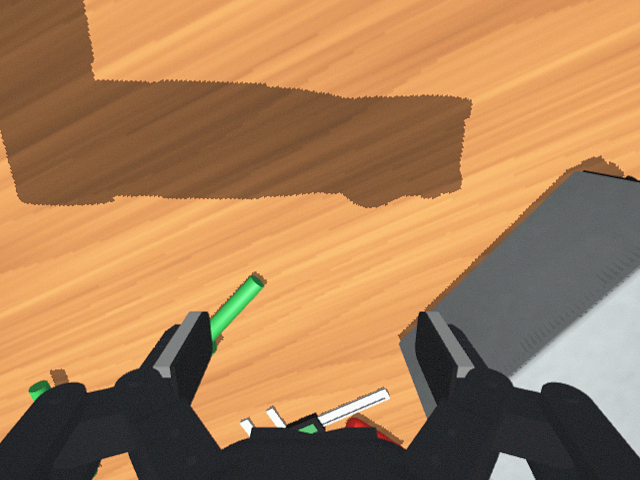

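```bash
python3 -c "
import workcell;print([n for n in dir(workcell) if n[0]!='_'])"
```

```text
['Unreachable', 'camera', 'get_obs', 'job_done', 'pinch_z']
```

```bash
python3 - <<'E'
import cv2,numpy as np
a=cv2.imread("pics/top0.png"); b=cv2.imread("pics/scene0.png")
def z(i,x,y,w,h,s): return cv2.resize(i[y:y+h,x:x+w],None,fx=s,fy=s,interpolation=cv2.INTER_CUBIC)
cv2.imwrite("pics/c1.png",np.hstack([z(a,275,140,75,60,5.3),z(b,340,290,100,80,3.98)[:318]]) if 0 else z(a,275,140,80,60,10))
cv2.imwrite("pics/c2.png",z(b,340,290,100,95,6))
cv2.imwrite("pics/c3.png",z(a,365,195,100,100,6))
E
```

```text
(no output)
```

View pics/c1.png

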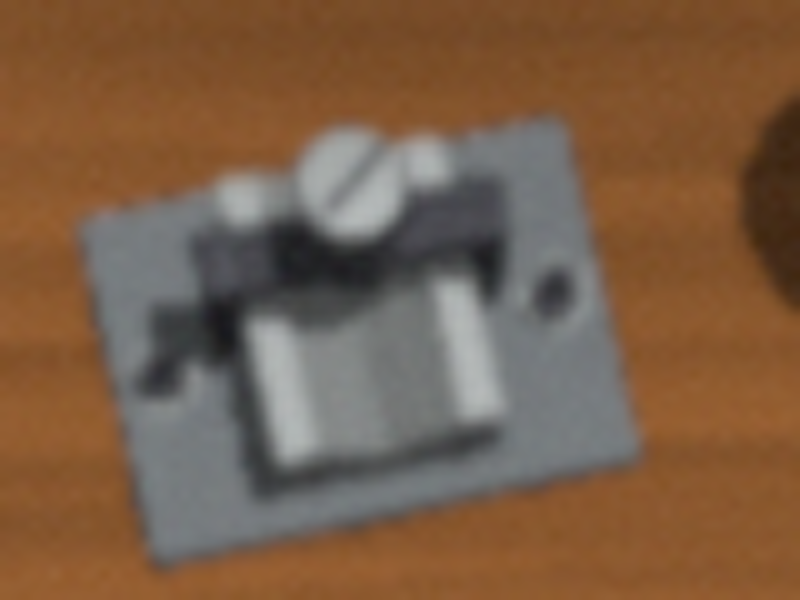

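View pics/c2.png

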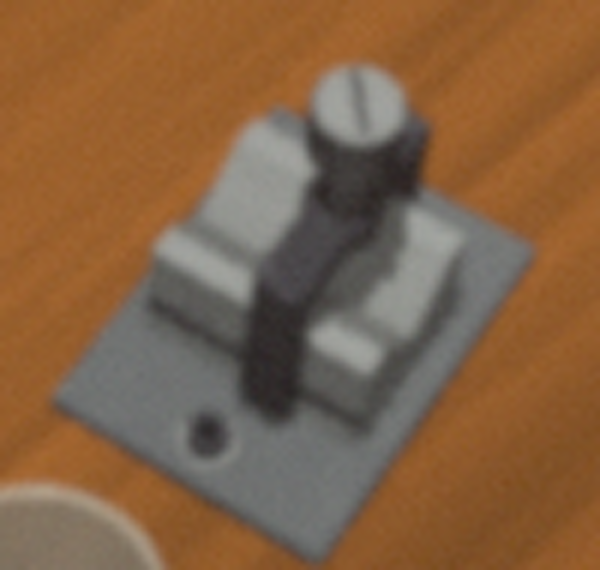

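View pics/c3.png

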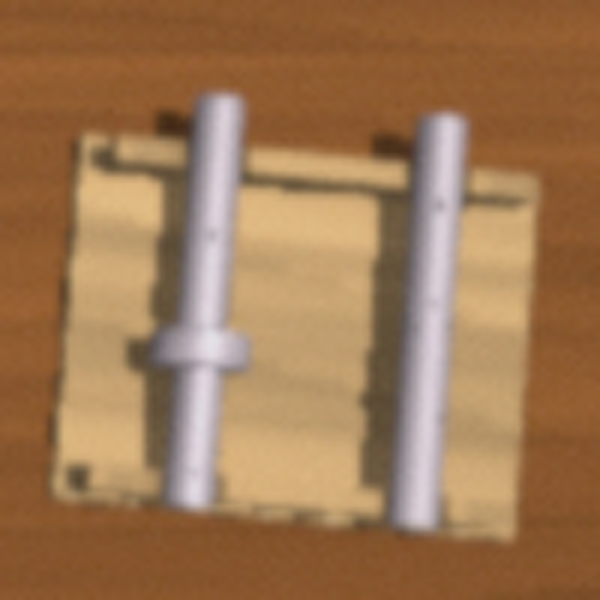

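```bash
cat > h.py <<'E'
from workcell import *
import cv2,numpy as np
from scipy.spatial.transform import Rotation as R
def pose():
    o=get_obs(); return np.array(o["eef_pos"]),R.from_quat(o["tool_rot"]),o
def yaw(r): x=r.as_matrix()[:,0]; return np.arctan2(x[1],x[0])
def to(target,yw=None):
    p,r,o=pose(); d=r.inv().apply(np.array(target)-p)/0.05
    s="shift "+str(np.round(d,3))
    if yw is not None:
        e=(yw-yaw(r)+np.pi)%(2*np.pi)-np.pi; s+=" roll %.3f"%(-np.degrees(e)/6)
    print(s)
def cam(n,save=None):
    p,r,o=pose(); c=camera(n)
    if n=="wrist":
        M=np.array(c["mount"]); Rc=r.as_matrix()@M[:3,:3]; t=p+r.apply(M[:3,3])
    else:
        W=R.from_rotvec(c["rvec"]).as_matrix(); Rc=W.T; t=-W.T@np.array(c["tvec"])
    K=(c["fx"],c["fy"],c["cx"],c["cy"])
    if save: cv2.imwrite(f"pics/{save}.png",c["color"][:,:,::-1]); np.savez(f"pics/{save}.npz",Rc=Rc,t=t,K=K)
    return c["color"],Rc,t,K
def load(s):
    d=np.load(f"pics/{s}.npz"); return d["Rc"],d["t"],d["K"]
def ray(v,px):
    Rc,t,K=v[-3:]; d=Rc@np.array([(px[0]-K[2])/K[0],(px[1]-K[3])/K[1],1.]); return t,d/np.linalg.norm(d)
def onz(v,px,z): t,d=ray(v,px); return t+d*(z-t[2])/d[2]
def tri(*vp):
    A=np.zeros((3,3));b=np.zeros(3)
    for v,px in vp:
        t,d=ray(v,px); P=np.eye(3)-np.outer(d,d); A+=P;b+=P@t
    X=np.linalg.solve(A,b)
    res=[np.linalg.norm((np.eye(3)-np.outer(ray(v,px)[1],ray(v,px)[1]))@(X-v[-2])) for v,px in vp]
    return X,np.round(np.array(res)*1000,1)
def proj(v,X):
    Rc,t,K=v[-3:]; q=Rc.T@(np.array(X)-t); return np.array([K[0]*q[0]/q[2]+K[2],K[1]*q[1]/q[2]+K[3]])
def st():
    p,r,o=pose(); print("t",round(o["clock"],2),"p",np.round(p,4),"yaw %.4f"%yaw(r),"z",np.round(r.as_matrix()[:,2],4),"j",np.round(o["joint_pos"],3),"F",np.round(o["ft_force"],2),"T",np.round(o["ft_torque"],3),"w %.4f"%o["grip_width"])
E
python3 - <<'E'
from h import *
print(pinch_z); st(); to([.42,-.08,.25],np.pi)
c=cam("top"); s=cam("scene")
print(onz(c,(397,251),.04),onz(c,(312,172),.044),onz(c,(310,159),.116),onz(c,(369,158),.05))
E
```

```text
0.0187
t 0.15 p [0.205  0.4555 0.2306] yaw 2.7188 z [-6.0e-04 -1.5e-03 -1.0e+00] j [ 1.148  0.241  0.004  1.335 -0.     1.571] F [ 0.61  0.48 -0.41] T [ 0.019 -0.008 -0.054] w 0.0856
shift [-8.317 -8.003 -0.375] roll -4.038
[ 0.4603942  -0.17686689  0.04      ] [0.65286077 0.02457912 0.044     ] [0.66513731 0.02925362 0.116     ] [ 0.68488958 -0.11301355  0.05      ]
```

Candidates for the shaft, in the top view: the silver collared one at (397,251) in the rest, the plain silver one at (437,248), and green look-alikes at (305,300), (205,325) and (418,335). I choose the silver one with the collar. Crop c3 shows its collar at crop pixel (200,350), with the short tail towards the robot. The V-block's long open side, which is its entry, also faces the robot. The lone grey vee piece at top (365,117) has no stirrup, so I ignore it.

Call:
move_arm --motion '[[85, [-0.5, -0.5, -0.1], -0.4], [85, [-1.1, -1.1, -0.2], -0.9], [85, [-1.8, -1.7, -0.4], -1.4], [85, [-2.5, -2.4, -0.4], -1.9], [85, [-3.2, -3.1, -0.4], -2.4], [85, [-3.9, -3.8, -0.4], -2.9], [85, [-4.6, -4.5, -0.4], -3.3], [85, [-5.3, -5.2, -0.4], -3.7], [85, [-6.0, -5.8, -0.4], -4.0], [85, [-6.6, -6.4, -0.4], -4.0]]'

```text
clock: 1.25
eef_pos: [0.3754, 0.0267, 0.2516]
tool_rot: [0.002, 1.0, 0.0, 0.001]
ft_force: [1.5, 0.2, 0.4]
grip_width: 0.0848
```

```bash
python3 - <<'E'
from h import *
st(); to([.42,-.06,.25],np.pi)
E
```

```text
t 1.25 p [0.3754 0.0267 0.2516] yaw 3.1373 z [ 1.2e-03  1.0e-04 -1.0e+00] j [ 0.071 -0.016 -0.236  1.35   0.     0.075] F [1.46 0.15 0.44] T [ 0.071 -0.103  0.009] w 0.0848
shift [-0.899 -1.729  0.032] roll -0.041
```

Call:
move_arm --motion '[[85, [-0.3, -0.3, 0], 0], [85, [-0.6, -0.6, 0], 0], [85, [-0.9, -0.9, 0], 0], [85, [-0.9, -0.9, 0], 0], [85, [-0.9, -0.9, 0], 0], [85, [-0.9, -0.9, 0], 0], [85, [-0.9, -0.9, 0], 0], [85, [-0.9, -0.9, 0], 0], [85, [-0.9, -0.9, 0], 0], [85, [-0.9, -0.9, 0], 0]]'

```text
clock: 2.25
eef_pos: [0.4195, -0.0162, 0.2514]
tool_rot: [0.002, 1.0, 0.0, 0.0]
ft_force: [0.3, 0.5, 0.3]
grip_width: 0.0849
```

```bash
python3 - <<'E'
from h import *
st(); cam("wrist","w1")
E
```

```text
t 2.25 p [ 0.4195 -0.0162  0.2514] yaw 3.1381 z [ 2.e-04  0.e+00 -1.e+00] j [-0.039  0.073 -0.144  1.354  0.    -0.035] F [0.27 0.53 0.27] T [ 0.004 -0.014 -0.006] w 0.0849
```

View pics/w1.png

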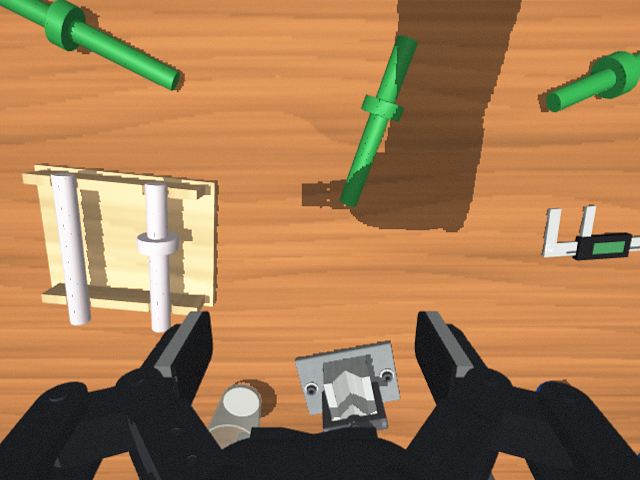

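Call:
move_arm --motion '[[85, [0, -0.5, 0], 0], [85, [0, -1.2, 0], 0], [85, [0, -1.8, 0], 0], [85, [0, -2.2, 0], 0], [85, [0, -2.4, 0], 0], [85, [0, -2.4, 0], 0], [85, [0, -2.4, 0], 0], [85, [0, -2.4, 0], 0], [85, [0, -2.4, 0], 0], [85, [0, -2.4, 0], 0]]'

```text
clock: 3.3
eef_pos: [0.4192, -0.1358, 0.2514]
tool_rot: [0.001, 1.0, 0.0, 0.0]
ft_force: [0.1, -0.3, -0.3]
grip_width: 0.085
```

```bash
python3 - <<'E'
from h import *
st(); cam("wrist","w2")
E
```

```text
t 3.3 p [ 0.4192 -0.1358  0.2514] yaw 3.1390 z [ 1.e-04  0.e+00 -1.e+00] j [-0.313  0.114 -0.098  1.359  0.    -0.311] F [ 0.07 -0.31 -0.34] T [ 0.025 -0.036  0.032] w 0.0850
```

View pics/w2.png

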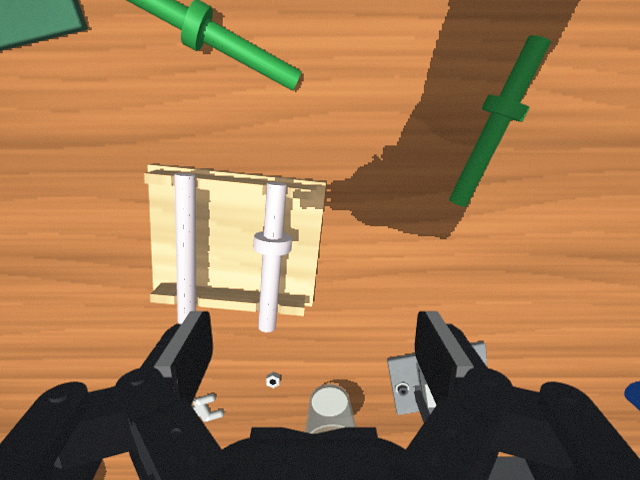

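```bash
cat > shaft.py <<'E'
from h import *
out={}
for n,seed in(("w1",(159,300)),("w2",(271,300))):
    im=cv2.imread(f"pics/{n}.png"); v=load(n); hsv=cv2.cvtColor(im,cv2.COLOR_BGR2HSV)
    m=((hsv[...,1]<45)&(hsv[...,2]>120)).astype(np.uint8)
    nl,lab=cv2.connectedComponents(m); l=lab==lab[seed[1],seed[0]]
    rows=np.where(l.any(1))[0]; L=[];
    for y in rows:
        xs=np.where(l[y])[0]; L.append((y,xs.min(),xs.max(),len(xs)))
    L=np.array(L); w=L[:,2]-L[:,1]
    print(n,"rows",rows.min(),rows.max(),"wide rows",L[w>28][:,0].min() if (w>28).any() else None,L[w>28][:,0].max()); print(w)
    med=np.median(w); s=(abs(w-med)<5)&(L[:,0]>rows.min()+6)&(L[:,0]<rows.max()-6)
    a,b=np.polyfit(L[s,0],(L[s,1]+L[s,2])/2,1)
    d1=ray(v,(a*200+b,200))[1]; d2=ray(v,(a*320+b,320))[1]; nrm=np.cross(d1,d2); nrm/=np.linalg.norm(nrm)
    out[n]=(v,nrm,a,b,rows,L,w)
n1,n2=out["w1"][1],out["w2"][1]; t1,t2=out["w1"][0][1],out["w2"][0][1]
d=np.cross(n1,n2); d/=np.linalg.norm(d); d*=np.sign(d[0])
P=np.linalg.lstsq(np.array([n1,n2,[1,0,0]]),np.array([n1@t1,n2@t2,.46]),rcond=None)[0]
print("axis pt at x=.46",P,"dir",d,"yaw",np.arctan2(d[1],d[0]))
for n in out:
    v,_,a,b,rows,L,w=out[n]
    far=rows.max()+.5; print(n,"far end z.05",onz(v,(a*far+b,far),.05),"tail bottom z.03",onz(v,(a*(rows.min()-.5)+b,rows.min()-.5),.03))
    wr=L[w>28][:,0]; print("collar far edge z.06",onz(v,(a*(wr.max()+.5)+b,wr.max()+.5),.06))
E
python3 shaft.py
```

```text
w1 rows 182 332 wide rows 233 253
[12 19 20 20 20 20 20 19 19 19 21 20 20 20 20 21 21 21 21 21 21 21 20 20
 20 20 20 19 19 19 19 20 19 20 20 20 21 21 21 21 20 20 20 19 18 18 20 20
 20 19 25 31 35 38 39 40 40 41 41 39 39 38 39 39 38 38 38 38 37 36 34 31
 26 22 20 20 20 19 19 19 19 19 19 19 19 19 19 19 19 19 19 19 19 19 19 18
 19 19 19 19 19 20 20 19 19 19 19 19 19 19 19 19 18 19 18 18 18 18 19 19
 18 18 18 18 18 18 17 17 17 17 18 18 17 17 17 17 17 17 17 17 17 16 17 17
 17 17 16 15 13 11  0]
w2 rows 182 331 wide rows 233 252
[11 17 19 19 19 19 19 19 19 19 19 19 19 19 19 19 19 19 18 18 18 18 18 18
 18 18 19 19 19 19 19 19 18 18 18 18 18 18 18 18 18 18 18 19 19 19 18 18
 18 19 23 29 33 35 36 37 37 37 37 37 36 36 36 36 36 36 36 36 35 33 31 28
 23 18 17 17 18 18 18 18 18 18 18 17 17 17 18 17 17 17 17 17 17 17 18 18
 17 17 17 17 17 17 17 17 17 17 17 17 17 18 17 17 17 17 17 17 17 17 17 18
 17 17 16 16 17 17 17 17 17 17 17 17 17 16 16 16 16 16 16 16 16 16 16 16
 16 16 15 14 11  7]
axis pt at x=.46 [ 0.46       -0.17883709  0.03973848] dir [ 0.99464999 -0.10329265 -0.00142376] yaw -0.10347731704637134
w1 far end z.05 [ 0.55697122 -0.18447526  0.05      ] tail bottom z.03 [ 0.39399078 -0.17617248  0.03      ]
collar far edge z.06 [ 0.46036201 -0.17023998  0.06      ]
w2 far end z.05 [ 0.55569924 -0.18787613  0.05      ] tail bottom z.03 [ 0.3940353  -0.17283702  0.03      ]
collar far edge z.06 [ 0.45931526 -0.17701405  0.06      ]
```

Call:
move_arm --motion '[[85, [-0.3, 0.6, 0], 0], [85, [-0.6, 1.3, 0], 0], [85, [-1.0, 2.0, 0], 0], [85, [-1.5, 2.8, 0], 0], [85, [-1.8, 3.5, 0], 0], [85, [-2.0, 3.9, 0], 0], [85, [-2.0, 3.9, 0], 0], [85, [-2.0, 3.9, 0], 0], [85, [-2.0, 3.9, 0], 0], [85, [-2.0, 3.9, 0], 0]]'

```text
clock: 4.35
eef_pos: [0.5195, 0.0571, 0.2515]
tool_rot: [0.003, 1.0, -0.0, 0.0]
ft_force: [0.2, -0.5, 0.8]
grip_width: 0.085
```

```bash
python3 - <<'E'
from h import *
st(); cam("wrist","w3"); c=cam("top","top1")
a=onz(c,(396.7,279.2),.04);b=onz(c,(401.7,211.7),.045); print(a,b,np.arctan2(b[1]-a[1],b[0]-a[0]))
E
```

```text
t 4.35 p [0.5195 0.0571 0.2515] yaw 3.1360 z [ 1.e-04 -1.e-04 -1.e+00] j [ 0.11   0.278  0.108  1.4   -0.     0.115] F [ 0.17 -0.5   0.77] T [0.016 0.013 0.003] w 0.0850
[ 0.39314912 -0.17440431  0.04      ] [ 0.55445569 -0.18968423  0.045     ] -0.09444409808253766
```

View pics/w3.png

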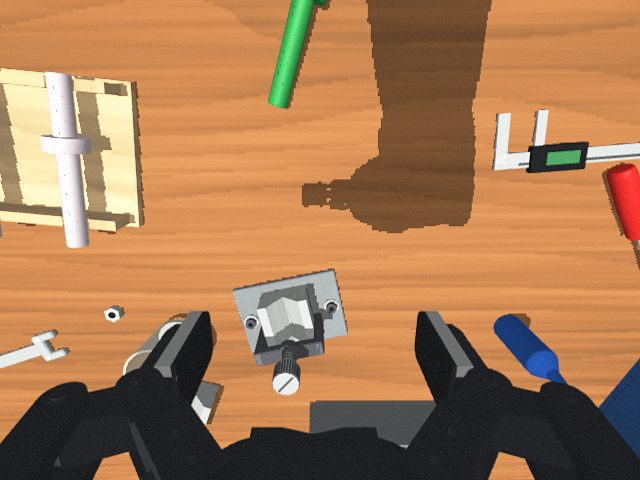

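Call:
move_arm --motion '[[85, [0, -0.5, 0], 0], [85, [0, -1.2, 0], 0], [85, [0, -1.6, 0], 0], [85, [0, -1.6, 0], 0], [85, [0, -1.6, 0], 0], [85, [0, -1.6, 0], 0], [85, [0, -1.6, 0], 0], [85, [0, -1.6, 0], 0], [85, [0, -1.6, 0], 0], [85, [0, -1.6, 0], 0]]'

```text
clock: 5.45
eef_pos: [0.5196, -0.0214, 0.2513]
tool_rot: [0.002, 1.0, 0.0, -0.0]
ft_force: [-1.0, 0.1, 0.9]
grip_width: 0.085
```

```bash
python3 - <<'E'
from h import *
st(); cam("wrist","w4")
E
```

```text
t 5.45 p [ 0.5196 -0.0214  0.2513] yaw 3.1383 z [-0.  0. -1.] j [-0.041  0.273  0.1    1.398  0.    -0.038] F [-0.97  0.11  0.88] T [ 0.024  0.012 -0.043] w 0.0850
```

View pics/w4.png

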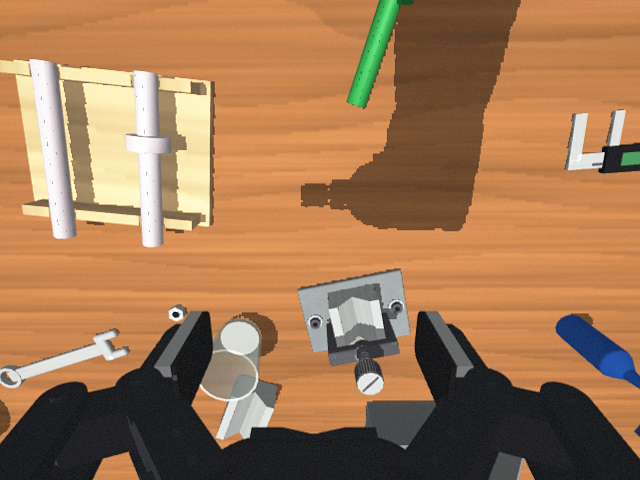

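```bash
python3 - <<'E'
import cv2,numpy as np
def z(n,x,y,w,h,s): return cv2.resize(cv2.imread(f"pics/{n}.png")[y:y+h,x:x+w],None,fx=s,fy=s,interpolation=cv2.INTER_CUBIC)
cv2.imwrite("pics/c4.png",z("w3",225,260,130,150,4)); cv2.imwrite("pics/c5.png",z("w4",290,260,130,150,4))
E
```

```text
(no output)
```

View pics/c4.png

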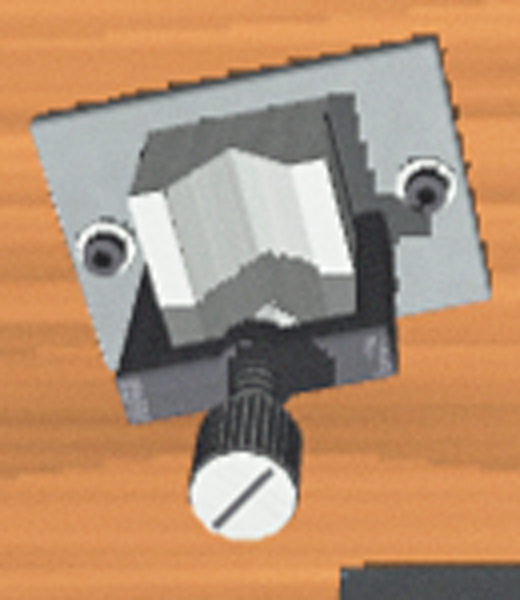

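View pics/c5.png

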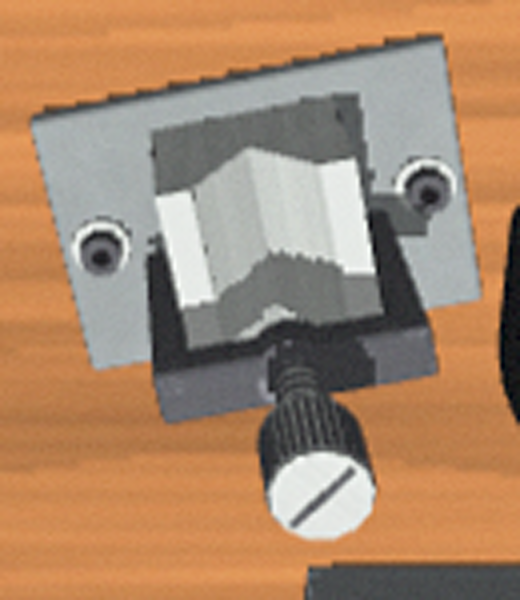

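```bash
python3 - <<'E'
from h import *
v3,v4=load("w3"),load("w4"); vt=load("top1")
o3,o4=np.array([225,260]),np.array([290,260])
D={"plL":((32,122),(32,122)),"plR":((437,40),(441,40)),"bkL":((128,195),(155,195)),"bkR":((328,158),(357,158)),"vee":((233,150),(248,150)),"head":((245,495),(321,494)),"hL":((103,252),(101,250)),"hR":((427,187),(427,187))}
X={}
for k,(a,b) in D.items():
    a=(np.array(a)+.5)/4-.5+o3; b=(np.array(b)+.5)/4-.5+o4
    X[k],r=tri((v3,a),(v4,b)); print(k,np.round(X[k],4),r)
    z={"pl":.008,"bk":.048,"h":.008,"ve":.03}.get(k[:2],.008)
    if k!="head": print("    onz",np.round(onz(v3,a,z),4),np.round(onz(v4,b,z),4))
for a,b in(("plR","plL"),("bkR","bkL"),("hR","hL")):
    d=X[b]-X[a]; print(a,b,np.linalg.norm(d),np.arctan2(d[1],d[0])); 
def top(u,v,z): return onz(vt,((u+.5)/10-.5+275,(v+.5)/10-.5+140),z)
print("top head",top(350,185,.123),"plate",[np.round(top(u,v,.008),4) for u,v in((80,220),(565,120),(640,455),(155,565))])
E
```

```text
plL [ 0.6292 -0.0406  0.0023] [0.2 0.2]
    onz [ 0.6261 -0.0391  0.008 ] [ 0.6265 -0.0403  0.008 ]
plR [ 6.041e-01  8.120e-02 -5.000e-04] [0.1 0.1]
    onz [0.6004 0.0806 0.008 ] [0.6006 0.079  0.008 ]
bkL [ 0.6301 -0.0053  0.0451] [0.1 0.1]
    onz [ 0.6284 -0.0047  0.048 ] [ 0.6287 -0.0054  0.048 ]
bkR [0.6197 0.0494 0.0439] [0.1 0.1]
    onz [0.6175 0.0495 0.048 ] [0.6177 0.0486 0.048 ]
vee [0.6267 0.0219 0.0257] [0.1 0.1]
    onz [0.6243 0.0224 0.03  ] [0.6245 0.0214 0.03  ]
head [0.6681 0.0308 0.1181] [0. 0.]
hL [ 0.6677 -0.0199  0.012 ] [0.2 0.2]
    onz [ 0.6703 -0.0207  0.008 ] [ 0.6699 -0.0199  0.008 ]
hR [0.6484 0.0783 0.0081] [0.1 0.1]
    onz [0.6484 0.0783 0.008 ] [0.6485 0.0783 0.008 ]
plR plL 0.12429818494543193 -1.3675988491514834
bkR bkL 0.055663233183836286 -1.3824287558296644
hR hL 0.10011242157587863 -1.3769415285051707
top head [0.66539711 0.0302555  0.123     ] plate [array([0.6885, 0.0974, 0.008 ]), array([ 0.7134, -0.0238,  0.008 ]), array([ 0.6282, -0.0413,  0.008 ]), array([0.6014, 0.0793, 0.008 ])]
```

```bash
python3 - <<'E'
from h import *
to([.432,-.1768,.12],np.pi-.10); to([.432,-.1768,.0213],np.pi-.10)
E
```

```text
shift [ 1.741 -3.111  2.626] roll 0.922
shift [ 1.741 -3.112  4.6  ] roll 0.922
```

Call:
move_arm --motion '[[85, [0.3, -0.5, 0.3], 0.3], [85, [0.7, -1.1, 0.7], 0.6], [85, [1.1, -1.8, 1.2], 0.92], [85, [1.4, -2.5, 1.7], 0.92], [85, [1.7, -3.0, 2.2], 0.92], [85, [1.74, -3.11, 2.6], 0.92], [85, [1.74, -3.11, 2.6], 0.92], [85, [1.74, -3.11, 2.6], 0.92], [85, [1.74, -3.11, 2.6], 0.92], [85, [1.74, -3.11, 2.6], 0.92]]'

```text
clock: 6.5
eef_pos: [0.4334, -0.1767, 0.1226]
tool_rot: [0.049, 0.999, -0.0, 0.001]
ft_force: [0.5, -0.1, 0.4]
grip_width: 0.085
```

```bash
python3 - <<'E'
from h import *
st(); cam("wrist","w5"); to([.432,-.1768,.0213],np.pi-.10)
E
```

```text
t 6.5 p [ 0.4334 -0.1767  0.1226] yaw 3.0428 z [ 0.0026 -0.001  -1.    ] j [-0.387  0.256 -0.272  1.04   0.    -0.288] F [ 0.51 -0.12  0.38] T [-0.031 -0.02  -0.025] w 0.0850
shift [ 0.028 -0.003  2.023] roll 0.011
```

View pics/w5.png

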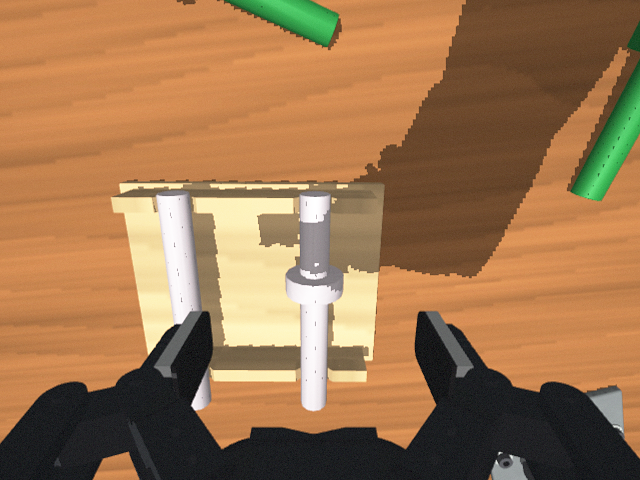

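Call:
move_arm --motion '[[85, [0, 0, 0.3], 0], [85, [0, 0, 0.7], 0], [85, [0, 0, 1.1], 0], [85, [0, 0, 1.5], 0], [85, [0.03, 0, 1.8], 0], [85, [0.03, 0, 2.0], 0], [85, [0.03, 0, 2.0], 0], [40, [0.03, 0, 2.0], 0], [15, [0.03, 0, 2.0], 0], [10, [0.03, 0, 2.0], 0]]'

```text
clock: 7.55
eef_pos: [0.4313, -0.1771, 0.0222]
tool_rot: [0.05, 0.999, -0.0, 0.001]
ft_force: [-0.0, 0.6, -0.1]
grip_width: 0.0433
```

Call:
move_arm --motion '[[10, [0, 0, 0], 0], [10, [0, 0, 0], 0], [10, [0, 0, 0], 0], [10, [0, 0, 0], 0], [10, [0, 0, 0], 0], [10, [0, 0, -0.05], 0], [10, [0, 0, -0.15], 0], [10, [0, 0, -0.3], 0], [10, [0, 0, -0.5], 0], [10, [0, 0, -0.7], 0]]'

```text
clock: 8.55
eef_pos: [0.4305, -0.177, 0.0572]
tool_rot: [0.05, 0.999, -0.0, 0.0]
ft_force: [0.8, -0.3, -1.6]
grip_width: 0.0183
```

```bash
python3 - <<'E'
from h import *
st(); cam("wrist","w6")
E
```

```text
t 8.55 p [ 0.4305 -0.177   0.0572] yaw 3.0411 z [ 0.e+00 -3.e-04 -1.e+00] j [-0.39   0.331 -0.366  0.873 -0.    -0.289] F [ 0.78 -0.3  -1.59] T [ 0.039  0.025 -0.01 ] w 0.0183
```

View pics/w6.png

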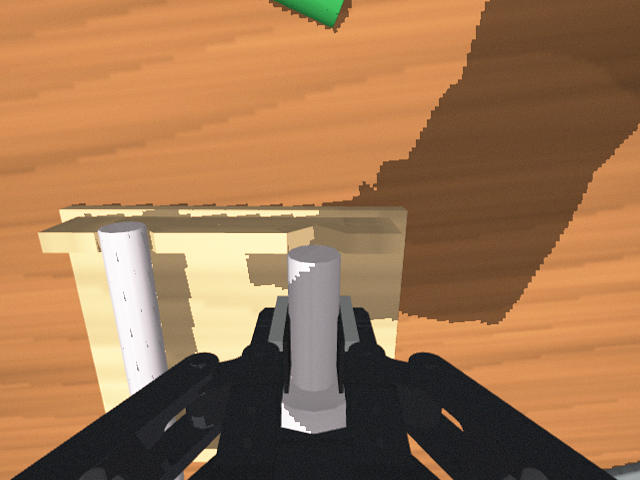

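```bash
python3 - <<'E'
from h import *
v=load("w6"); p,r,o=pose()
for px,z in(((314,247),.065),((314,262),.085),((313,432),.096),((313,403),.096)):
    X=onz(v,px,z); print(px,X,"along shaft from TCP",-r.inv().apply(X-p)[0])
print("green end",onz(load("w3"),(280,105),.02))
to([.484,-.0071,.09],np.pi+.206)
im=cv2.imread("pics/w6.png")[235:290,270:360]; cv2.imwrite("pics/c6.png",cv2.resize(im,None,fx=6,fy=6))
E
```

```text
(314, 247) [ 0.39479434 -0.17317041  0.065     ] along shaft from TCP -0.037144017634338757
(314, 262) [ 0.39313257 -0.17303601  0.085     ] along shaft from TCP -0.03875049196938766
(313, 432) [ 0.45530564 -0.17963408  0.096     ] along shaft from TCP 0.023803778230383654
(313, 403) [ 0.44216879 -0.17830951  0.096     ] along shaft from TCP 0.010600382666346076
green end [0.42168583 0.02531861 0.02      ]
shift [-0.701  3.495 -0.625] roll -2.927
```

View pics/c6.png

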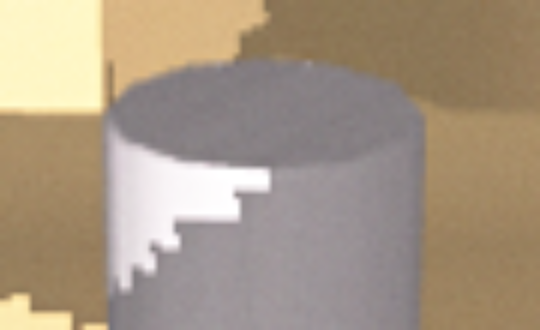

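Call:
move_arm --motion '[[10, [0, 0.15, -0.3], 0], [10, [-0.05, 0.5, -0.6], -0.3], [10, [-0.15, 1.0, -0.62], -0.8], [10, [-0.25, 1.5, -0.62], -1.3], [10, [-0.35, 2.0, -0.62], -1.8], [10, [-0.5, 2.5, -0.62], -2.3], [10, [-0.6, 3.0, -0.62], -2.7], [10, [-0.68, 3.35, -0.62], -2.92], [10, [-0.7, 3.5, -0.62], -2.92], [10, [-0.7, 3.5, -0.62], -2.92]]'

```text
clock: 9.6
eef_pos: [0.483, -0.0056, 0.0875]
tool_rot: [-0.103, 0.995, -0.0, 0.0]
ft_force: [-0.4, -0.2, -2.8]
grip_width: 0.0184
```

Call:
move_arm --motion '[[10, [0, 0, 0], 0], [10, [0, 0, 0.1], 0], [10, [0, 0, 0.3], 0], [10, [0, 0, 0.5], 0], [10, [0, 0, 0.6], 0], [10, [0, 0, 0.6], 0], [10, [0, 0, 0.6], 0], [10, [0, 0, 0.6], 0], [10, [0, 0, 0.6], 0], [10, [0, 0, 0.6], 0]]'

```text
clock: 10.6
eef_pos: [0.4832, -0.0062, 0.0577]
tool_rot: [-0.103, 0.995, -0.0, 0.0]
ft_force: [0.7, -0.2, -1.3]
grip_width: 0.0181
```

```bash
python3 - <<'E'
from h import *
st(); cam("top","top2"); cam("scene","sc2"); to([.484,-.0071,.0282],np.pi+.206)
def z(n,x,y,w,h,s): return cv2.resize(cv2.imread(f"pics/{n}.png")[y:y+h,x:x+w],None,fx=s,fy=s,interpolation=cv2.INTER_CUBIC)
cv2.imwrite("pics/c7.png",z("top2",270,130,100,110,5)); cv2.imwrite("pics/c8.png",z("sc2",260,230,180,150,4))
E
```

```text
t 10.6 p [ 0.4832 -0.0062  0.0577] yaw -2.9360 z [ 8.e-04  0.e+00 -1.e+00] j [-0.013  0.359 -0.321  0.89   0.    -0.218] F [ 0.7  -0.18 -1.32] T [0.009 0.073 0.043] w 0.0181
shift [-0.015 -0.022  0.587] roll -0.004
```

View pics/c7.png

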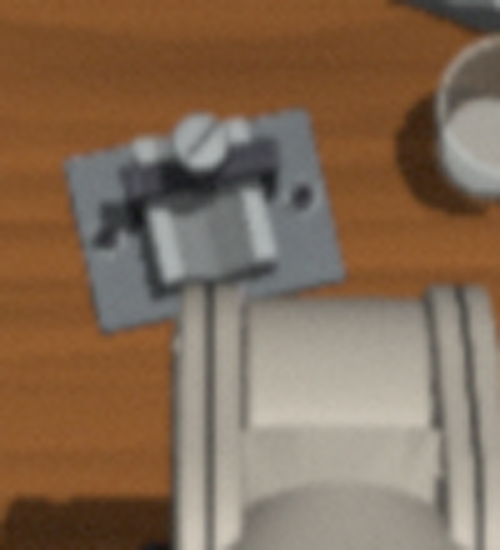

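View pics/c8.png

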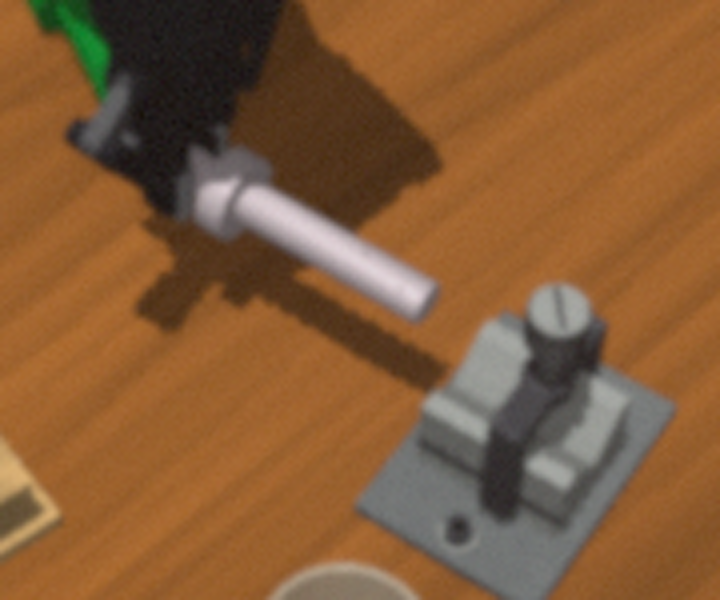

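```bash
python3 - <<'E'
from h import *
v=load("sc2"); p,r,o=pose(); ax=np.array([np.cos(.206),np.sin(.206),0])
A=p+[0,0,.0178]
for s in(.0307,.1257):
    X=A+ax*s; print(s,X,(proj(v,X)-[260,230])*4, "up5mm",(proj(v,X+[0,0,.005])-[260,230])*4,"left5",(proj(v,X+[0,.005,0])-[260,230])*4)
# calibrate scene view against known seat: block front corners, head top
for X in ([.6175,.049,.048],[.6286,-.005,.048],[.6654,.0305,.122]): print((proj(v,X)-[260,230])*4)
E
```

```text
0.0307 [5.13081364e-01 1.06688182e-04 7.53468259e-02] [240.80944451 197.63795653] up5mm [240.72532167 190.61432363] left5 [249.17589196 191.53939207]
0.1257 [0.60607277 0.01953857 0.07534683] [423.06814477 300.29430212] up5mm [423.67986748 293.39688315] left5 [431.35183772 293.73982274]
[486.15939884 314.98636473]
[416.99647704 402.22604962]
[555.043637   306.41805498]
```

Call:
move_arm --motion '[[10, [-0.01, -0.02, 0.1], 0], [10, [-0.01, -0.02, 0.3], 0], [10, [-0.01, -0.02, 0.5], 0], [10, [-0.01, -0.02, 0.58], 0], [10, [-0.1, -0.02, 0.58], 0], [10, [-0.25, -0.02, 0.58], 0], [10, [-0.4, -0.02, 0.58], 0], [10, [-0.5, -0.02, 0.58], 0], [10, [-0.5, -0.02, 0.58], 0], [10, [-0.5, -0.02, 0.58], 0]]'

```text
clock: 11.7
eef_pos: [0.5076, -0.002, 0.0284]
tool_rot: [-0.103, 0.995, -0.0, -0.0]
ft_force: [0.9, 0.5, -1.4]
grip_width: 0.0183
```

```bash
python3 - <<'E'
from h import *
st(); to([.5929,.0157,.0287],np.pi+.206); v=cam("scene","sc3"); cam("wrist","w7")
p,r,o=pose(); ax=np.array([np.cos(.206),np.sin(.206),0])
print((proj(v,p+[0,0,.0178]+ax*.1257)-[260,230])*4)
def z(n,x,y,w,h,s): return cv2.resize(cv2.imread(f"pics/{n}.png")[y:y+h,x:x+w],None,fx=s,fy=s,interpolation=cv2.INTER_CUBIC)
cv2.imwrite("pics/c9.png",z("sc3",260,230,180,150,4))
E
```

```text
t 11.7 p [ 0.5076 -0.002   0.0284] yaw -2.9359 z [-1.e-04 -0.e+00 -1.e+00] j [-0.004  0.439 -0.287  0.845 -0.    -0.21 ] F [ 0.87  0.48 -1.45] T [-0.025  0.103  0.031] w 0.0183
shift [-1.742e+00 -1.000e-03 -7.000e-03] roll -0.003
[466.42925058 368.57725269]
```

View pics/c9.png

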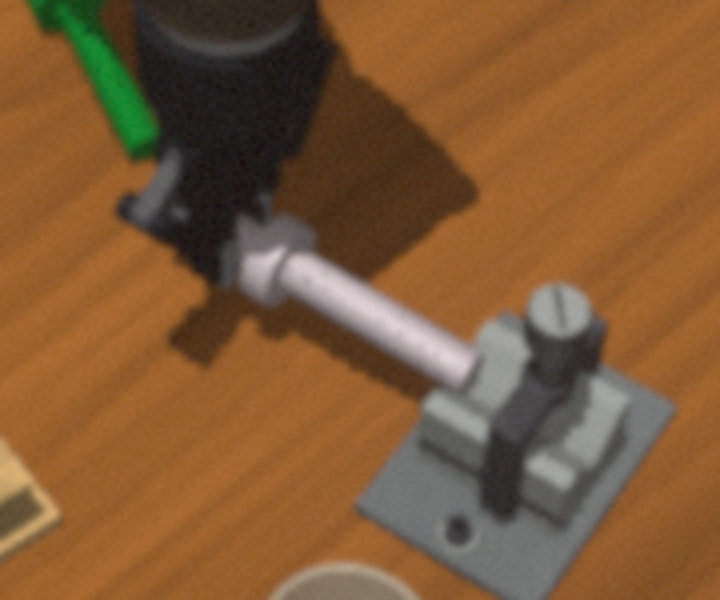

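View pics/w7.png

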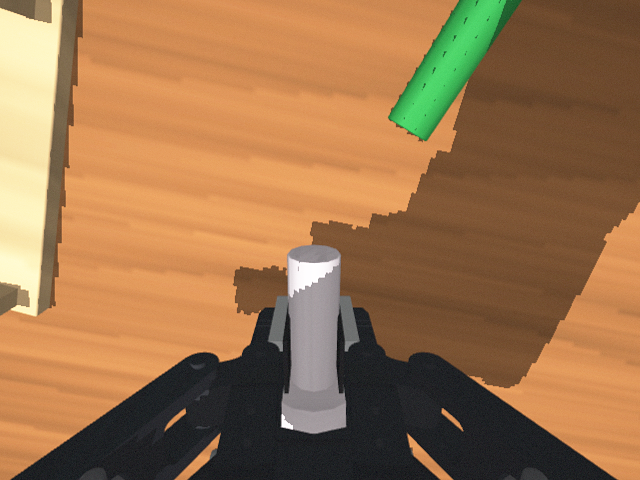

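Call:
move_arm --motion '[[10, [-0.1, 0, 0], 0], [10, [-0.25, 0, 0], 0], [10, [-0.4, 0, 0], 0], [10, [-0.55, 0, 0], 0], [10, [-0.7, 0, 0], 0], [10, [-0.85, 0, 0], 0], [10, [-1.0, 0, 0], 0], [10, [-1.1, 0, 0], 0], [10, [-1.2, 0, 0], 0], [10, [-1.2, 0, 0], 0]]'

```text
clock: 12.8
eef_pos: [0.567, 0.0103, 0.0283]
tool_rot: [-0.103, 0.995, -0.0, 0.0]
ft_force: [-0.5, -0.1, -2.2]
grip_width: 0.018
```

```bash
python3 - <<'E'
from h import *
st(); to([.5929,.0157,.0287],np.pi+.206); v=cam("scene","sc4")
def z(n,x,y,w,h,s): return cv2.resize(cv2.imread(f"pics/{n}.png")[y:y+h,x:x+w],None,fx=s,fy=s,interpolation=cv2.INTER_CUBIC)
cv2.imwrite("pics/c10.png",z("sc4",280,250,150,125,5))
E
```

```text
t 12.8 p [0.567  0.0103 0.0283] yaw -2.9359 z [ 6.e-04  0.e+00 -1.e+00] j [ 0.018  0.535 -0.12   0.916  0.    -0.188] F [-0.54 -0.1  -2.21] T [-0.079  0.021 -0.022] w 0.0180
shift [-0.53   0.    -0.008] roll -0.003
```

View pics/c10.png

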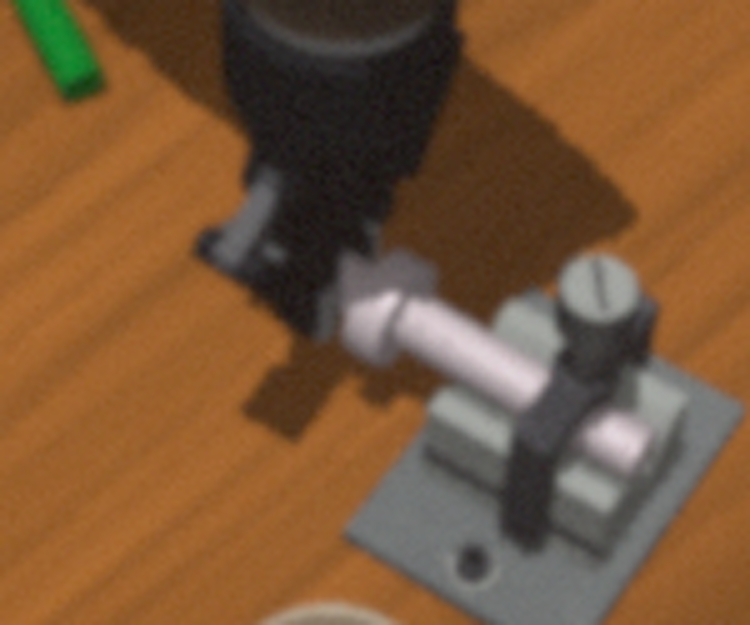

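Call:
move_arm --motion '[[10, [-0.08, 0, 0], 0], [10, [-0.2, 0, 0], 0], [10, [-0.32, 0, 0.01], 0], [10, [-0.4, 0, 0.02], 0], [10, [-0.44, 0, 0.02], 0], [10, [-0.46, 0, 0.02], 0], [10, [-0.48, 0, 0.02], 0], [10, [-0.49, 0, 0.02], 0], [10, [-0.5, 0, 0.02], 0], [10, [-0.5, 0, 0.02], 0]]'

```text
clock: 13.85
eef_pos: [0.5907, 0.0152, 0.0273]
tool_rot: [-0.103, 0.995, -0.0, 0.0]
ft_force: [-0.3, -0.5, -1.7]
grip_width: 0.0184
```

```bash
python3 - <<'E'
from h import *
st(); to([.5929,.0157,.0262],np.pi+.206); v=cam("scene","sc5")
def z(n,x,y,w,h,s): return cv2.resize(cv2.imread(f"pics/{n}.png")[y:y+h,x:x+w],None,fx=s,fy=s,interpolation=cv2.INTER_CUBIC)
cv2.imwrite("pics/c11.png",z("sc5",300,260,130,110,6))
E
```

```text
t 13.85 p [0.5907 0.0152 0.0273] yaw -2.9362 z [ 0.e+00 -1.e-04 -1.e+00] j [ 0.026  0.576 -0.048  0.947 -0.    -0.18 ] F [-0.26 -0.47 -1.73] T [-0.221  0.07  -0.023] w 0.0184
shift [-0.045  0.001  0.023] roll -0.005
```

View pics/c11.png

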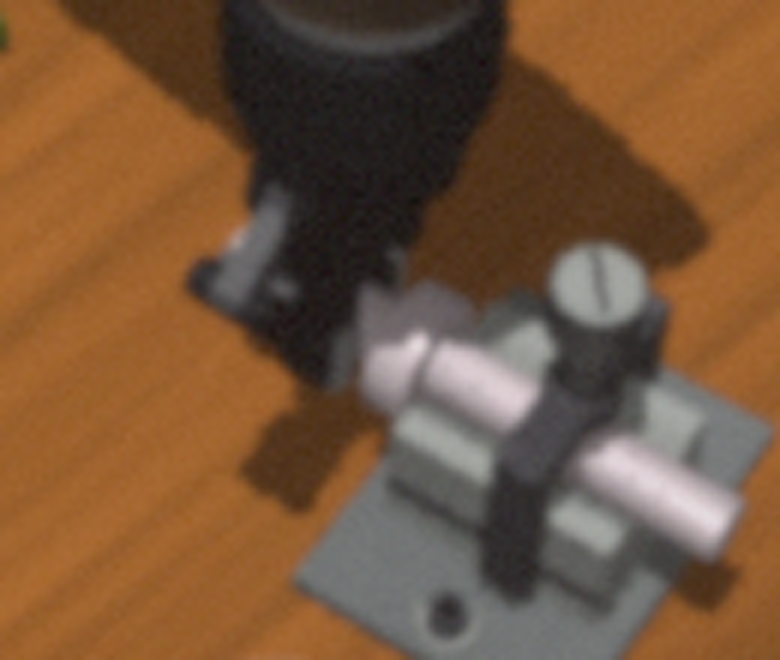

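Call:
move_arm --motion '[[10, [-0.01, 0, 0], 0], [10, [-0.02, 0, 0], 0], [10, [-0.03, 0, 0], 0], [10, [-0.04, 0, 0], 0], [10, [-0.05, 0, 0], 0], [10, [-0.06, 0, 0], 0], [10, [-0.06, 0, 0], 0], [10, [-0.06, 0, 0], 0], [10, [-0.06, 0, 0], 0], [10, [-0.06, 0, 0], 0]]'

```text
clock: 14.9
eef_pos: [0.5928, 0.0157, 0.0271]
tool_rot: [-0.103, 0.995, -0.0, -0.001]
ft_force: [-5.4, -2.5, 1.3]
grip_width: 0.0178
```

```bash
python3 - <<'E'
from h import *
st()
E
```

```text
t 14.9 p [0.5928 0.0157 0.0271] yaw -2.9362 z [-1.6e-03 -4.0e-04 -1.0e+00] j [ 0.027  0.581 -0.04   0.952 -0.    -0.179] F [-5.44 -2.49  1.35] T [-0.425  0.958  0.113] w 0.0178
```

Call:
move_arm --motion '[[10, [0.0, 0, 0.01], 0], [10, [0, 0, 0.015], 0], [10, [0, 0, 0.02], 0], [10, [0, 0, 0.025], 0], [10, [0, 0, 0.025], 0], [30, [0, 0, 0.025], 0], [60, [0, 0, 0.025], 0], [60, [0, 0, 0.025], 0], [60, [0, 0, 0.025], 0], [60, [0, 0, 0.025], 0]]'

```text
clock: 15.9
eef_pos: [0.594, 0.016, 0.0261]
tool_rot: [-0.103, 0.995, 0.0, 0.0]
ft_force: [0.6, -0.2, -0.0]
grip_width: 0.0599
```

```bash
python3 - <<'E'
from h import *
st(); cam("wrist","w8"); cam("scene","sc6")
def z(n,x,y,w,h,s): return cv2.resize(cv2.imread(f"pics/{n}.png")[y:y+h,x:x+w],None,fx=s,fy=s,interpolation=cv2.INTER_CUBIC)
cv2.imwrite("pics/c12.png",z("sc6",300,260,130,110,6))
E
```

```text
t 15.9 p [0.594  0.016  0.0261] yaw -2.9359 z [ 5.e-04  2.e-04 -1.e+00] j [ 0.027  0.582 -0.04   0.948  0.    -0.179] F [ 0.56 -0.25 -0.  ] T [-0.052  0.001  0.023] w 0.0599
```

View pics/c12.png

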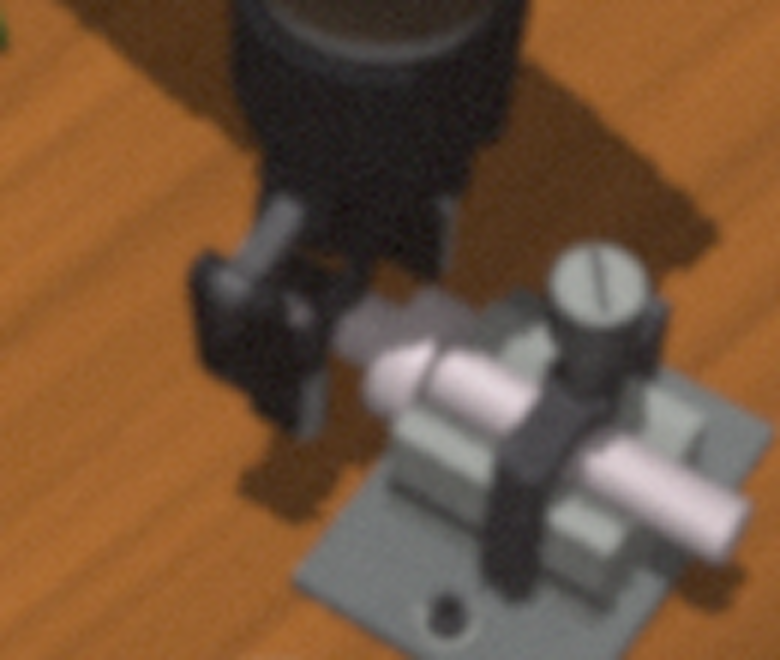

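View pics/w8.png

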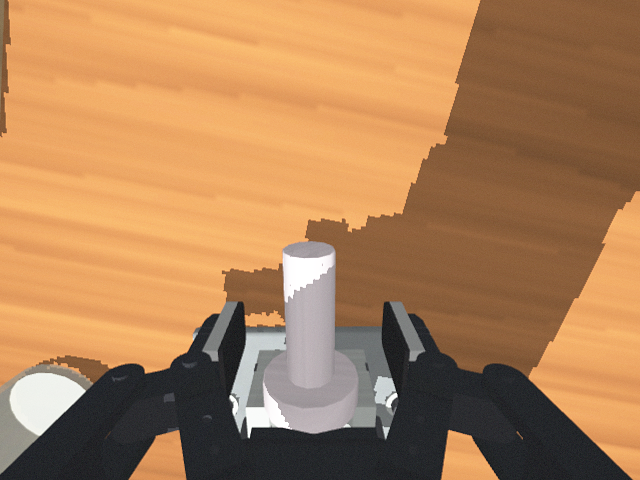

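Call:
move_arm --motion '[[70, [0, 0, -0.2], 0], [85, [0, 0, -0.6], 0], [85, [0, 0, -1.2], 0], [85, [0, 0, -2.0], 0], [85, [0, 0, -2.8], -1.0], [85, [-0.1, 0, -3.3], -2.4], [85, [-0.5, 0, -3.5], -3.8], [85, [-1.0, 0, -3.5], -5.2], [85, [-1.4, 0, -3.5], -6.6], [85, [-1.47, 0, -3.5], -8.0]]'

```text
clock: 17.0
eef_pos: [0.6674, 0.0314, 0.2015]
tool_rot: [-0.501, 0.865, -0.0, 0.001]
ft_force: [0.3, 0.9, -1.3]
grip_width: 0.0854
```

```bash
python3 - <<'E'
from h import *
st(); to([.666,.0307,.18])
E
```

```text
t 17.0 p [0.6674 0.0314 0.2015] yaw -2.0918 z [ 1.9e-03  3.0e-04 -1.0e+00] j [ 0.047  0.599  0.472  1.442  0.    -1.003] F [ 0.32  0.9  -1.26] T [-0.058 -0.044 -0.008] w 0.0854
shift [0.026 0.018 0.43 ]
```

Call:
move_arm --motion '[[85, [0.02, 0.01, 0], -1.4], [85, [0.03, 0.02, 0], -2.8], [85, [0.03, 0.02, 0], -4.2], [85, [0.03, 0.02, 0], -5.6], [85, [0.03, 0.02, 0], -7.0], [85, [0.03, 0.02, 0], -8.4], [85, [0.03, 0.02, 0], -9.8], [85, [0.03, 0.02, 0], -11.2], [85, [0.03, 0.02, 0], -12.6], [85, [0.03, 0.02, 0], -14.0]]'

```text
clock: 18.0
eef_pos: [0.664, 0.0301, 0.2019]
tool_rot: [0.951, -0.308, 0.0, -0.0]
ft_force: [0.1, 0.1, -0.1]
grip_width: 0.0849
```

Call:
move_arm --motion '[[85, [0, 0, 0], -1.4], [85, [0, 0, 0], -2.8], [85, [0, 0, 0], -4.2], [85, [0, 0, 0], -5.0], [85, [0, 0, 0], -5.0], [85, [0, 0, 0], -5.0], [85, [0, 0, 0], -5.0], [85, [0, 0, 0], -5.0], [85, [0, 0, 0], -5.0], [85, [0, 0, 0], -5.0]]'

```text
clock: 19.0
eef_pos: [0.664, 0.0301, 0.201]
tool_rot: [0.999, -0.054, -0.0, 0.0]
ft_force: [0.3, -0.4, 0.3]
grip_width: 0.0847
```

```bash
python3 - <<'E'
from h import *
st(); to([.666,.0307,.0953]); v=cam("wrist","w9"); print(proj(v,[.666,.0307,.122])); v=cam("top","top3");cam("scene","sc7")
cv2.imwrite("pics/c13.png",cv2.resize(cv2.imread("pics/w9.png")[240:480,160:480],None,fx=2.4,fy=2.4))
E
```

```text
t 19.0 p [0.664  0.0301 0.201 ] yaw -0.1089 z [-0. -0. -1.] j [ 0.045  0.593  0.46   1.438 -0.    -2.987] F [ 0.3  -0.43  0.27] T [-0.004  0.042 -0.02 ] w 0.0847
shift [ 0.039 -0.017  2.115]
[311.88593975 249.8259432 ]
```

View pics/c13.png

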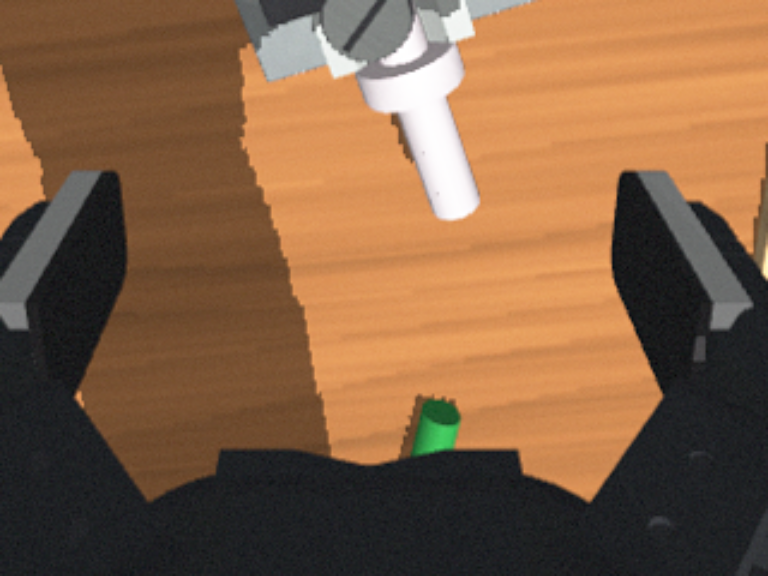

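View pics/sc7.png

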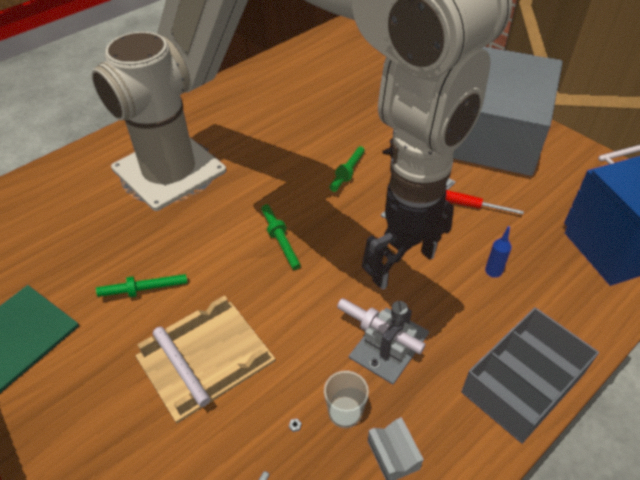

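```bash
python3 - <<'E'
from h import *
cv2.imwrite("pics/c14.png",cv2.resize(cv2.imread("pics/w9.png")[180:300,240:400],None,fx=5,fy=5,interpolation=cv2.INTER_CUBIC))
E
```

```text
(no output)
```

View pics/c14.png

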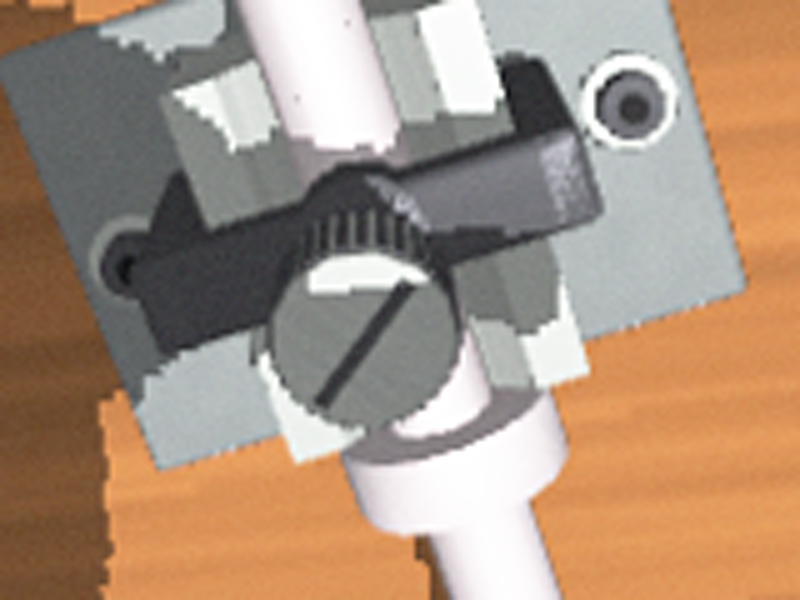

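```bash
python3 - <<'E'
from h import *
v3,v4,v9,t=load("w3"),load("w4"),load("w9"),load("top3")
a=(np.array((245,495))+.5)/4-.5+[225,260]; b=(np.array((321,494))+.5)/4-.5+[290,260]
X,r=tri((v3,a),(v4,b),(v9,(313.3,247.9))); print(X,r)
print(onz(v9,(313.3,247.9),.122), onz(v3,a,.122),onz(v4,b,.122))
# shaft yaw in w9: collar-side vs far part
for p in((303,20),(345,400)): pass
to([.6660,.0304,.0955])
E
```

```text
[0.6665363  0.03040883 0.11989911] [0.6 0.1 0.7]
[0.66722628 0.02963796 0.122     ] [0.66485885 0.03121283 0.122     ] [0.66472938 0.03009882 0.122     ]
shift [ 0.039 -0.011  2.111]
```

Call:
move_arm --motion '[[70, [0.04, -0.01, 0.2], 0], [60, [0.04, -0.01, 0.6], 0], [60, [0.04, -0.01, 1.1], 0], [60, [0.04, -0.01, 1.6], 0], [60, [0.04, -0.01, 2.0], 0], [60, [0.04, -0.01, 2.11], 0], [60, [0.04, -0.01, 2.11], 0], [40, [0.04, -0.01, 2.11], 0], [15, [0.04, -0.01, 2.11], 0], [15, [0.04, -0.01, 2.11], 0]]'

```text
clock: 20.15
eef_pos: [0.6671, 0.0304, 0.0974]
tool_rot: [0.999, -0.054, 0.002, -0.0]
ft_force: [0.6, -0.9, 2.3]
grip_width: 0.0233
```

Call:
move_arm --motion '[[15, [0, 0, 0], 0], [15, [0, 0, 0], 0], [15, [0, 0, 0], 0], [15, [0, 0, 0], 0], [15, [0, 0, 0], 0], [15, [0, 0, 0], 0], [15, [0, 0, 0], 0], [15, [0, 0, 0], 0], [15, [0, 0, 0], 0], [15, [0, 0, 0], 0]]'

```text
clock: 21.15
eef_pos: [0.6671, 0.0304, 0.0974]
tool_rot: [0.999, -0.054, 0.002, -0.0]
ft_force: [-1.3, -0.3, 5.8]
grip_width: 0.0231
```

```bash
python3 - <<'E'
from h import *
st(); cam("wrist","w10");
for i in range(3): st()
E
```

```text
t 21.15 p [0.6671 0.0304 0.0974] yaw -0.1086 z [ 3.3e-03  2.0e-04 -1.0e+00] j [ 0.046  0.648  0.285  1.204  0.    -2.987] F [-1.28 -0.3   5.79] T [0.    0.134 0.045] w 0.0231
t 21.2 p [0.6671 0.0304 0.0974] yaw -0.1086 z [ 3.2e-03  1.0e-04 -1.0e+00] j [ 0.046  0.648  0.285  1.204 -0.    -2.987] F [-0.02 -0.09  6.71] T [ 0.006  0.129 -0.016] w 0.0230
t 21.2 p [0.6671 0.0304 0.0974] yaw -0.1086 z [ 3.2e-03  1.0e-04 -1.0e+00] j [ 0.046  0.648  0.285  1.204 -0.    -2.987] F [-0.02 -0.09  6.71] T [ 0.006  0.129 -0.016] w 0.0230
t 21.2 p [0.6671 0.0304 0.0974] yaw -0.1086 z [ 3.2e-03  1.0e-04 -1.0e+00] j [ 0.046  0.648  0.285  1.204 -0.    -2.987] F [-0.02 -0.09  6.71] T [ 0.006  0.129 -0.016] w 0.0230
```

View pics/w10.png

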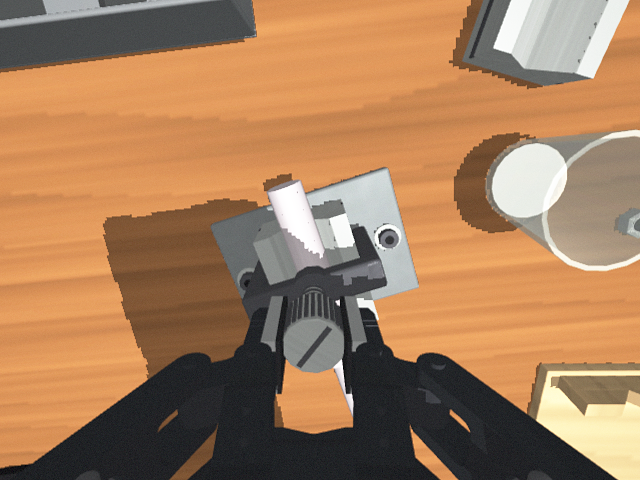

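Call:
move_arm --motion '[[15, [0, 0, 0], 0.6], [15, [0, 0, 0.002], 1.8], [15, [0, 0, 0.004], 3.0], [15, [0, 0, 0.006], 4.2], [15, [0, 0, 0.008], 5.4], [15, [0, 0, 0.01], 6.6], [15, [0, 0, 0.012], 7.8], [15, [0, 0, 0.014], 9.0], [15, [0, 0, 0.016], 10.2], [15, [0, 0, 0.018], 11.4]]'

```text
clock: 22.2
eef_pos: [0.6672, 0.0306, 0.0964]
tool_rot: [0.794, -0.608, 0.001, -0.001]
ft_force: [-0.3, 1.1, 4.9]
grip_width: 0.0232
```

```bash
python3 - <<'E'
from h import *
st(); v=cam("wrist","w11")
cv2.imwrite("pics/c15.png",cv2.imread("pics/w11.png")[240:440,200:440])
E
```

```text
t 22.2 p [0.6672 0.0306 0.0964] yaw -1.3073 z [ 3.5e-03  4.0e-04 -1.0e+00] j [ 0.046  0.649  0.283  1.202  0.    -1.789] F [-0.32  1.13  4.86] T [0.037 0.105 0.068] w 0.0232
```

View pics/c15.png

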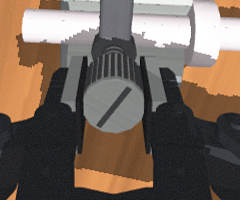

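Call:
move_arm --motion '[[15, [0, 0, 0.002], 1.2], [15, [0, 0, 0.004], 2.4], [15, [0, 0, 0.006], 3.6], [15, [0, 0, 0.008], 4.8], [15, [0, 0, 0.01], 6.0], [15, [0, 0, 0.012], 7.2], [15, [0, 0, 0.014], 8.4], [15, [0, 0, 0.016], 9.6], [15, [0, 0, 0.018], 10.8], [15, [0, 0, 0.02], 12.0]]'

```text
clock: 23.25
eef_pos: [0.6676, 0.0305, 0.0954]
tool_rot: [-0.285, 0.959, -0.0, 0.002]
ft_force: [0.8, 0.2, 4.8]
grip_width: 0.0233
```

Call:
move_arm --motion '[[15, [0, 0, 0.002], 1.2], [15, [0, 0, 0.004], 2.4], [15, [0, 0, 0.006], 3.6], [15, [0, 0, 0.008], 4.8], [15, [0, 0, 0.01], 6.0], [15, [0, 0, 0.012], 7.2], [15, [0, 0, 0.014], 8.4], [15, [0, 0, 0.016], 9.6], [15, [0, 0, 0.018], 10.8], [15, [0, 0, 0.02], 12.0]]'

```text
clock: 24.25
eef_pos: [0.6676, 0.0302, 0.0945]
tool_rot: [0.333, 0.943, 0.001, 0.002]
ft_force: [0.8, -0.1, 5.6]
grip_width: 0.0233
```

Call:
move_arm --motion '[[15, [0, 0, 0.002], 1.2], [15, [0, 0, 0.004], 2.4], [15, [0, 0, 0.006], 3.6], [15, [0, 0, 0.008], 4.8], [15, [0, 0, 0.01], 6.0], [15, [0, 0, 0.012], 7.2], [15, [0, 0, 0.014], 8.4], [15, [0, 0, 0.016], 9.6], [15, [0, 0, 0.018], 10.8], [15, [0, 0, 0.02], 12.0]]'

```text
clock: 25.25
eef_pos: [0.6672, 0.0301, 0.0934]
tool_rot: [0.824, 0.567, 0.001, 0.001]
ft_force: [0.7, -0.9, 5.3]
grip_width: 0.0231
```

```bash
python3 - <<'E'
from h import *
st(); v=cam("wrist","w12");st()
cv2.imwrite("pics/c16.png",cv2.imread("pics/w12.png")[240:440,200:440])
v=cam("scene","sc8");st()
E
```

```text
t 25.25 p [0.6672 0.0301 0.0934] yaw 1.2055 z [ 3.5e-03 -2.0e-04 -1.0e+00] j [ 0.045  0.651  0.279  1.196 -0.     1.981] F [ 0.73 -0.86  5.29] T [-0.085  0.105  0.015] w 0.0231
t 25.3 p [0.6673 0.0302 0.0934] yaw 1.2016 z [ 3.5e-03 -2.0e-04 -1.0e+00] j [ 0.045  0.651  0.279  1.196 -0.     1.985] F [ 0.04 -1.68  5.43] T [-0.087  0.092 -0.107] w 0.0227
t 25.35 p [0.6673 0.0302 0.0935] yaw 1.2085 z [ 3.5e-03 -2.0e-04 -1.0e+00] j [ 0.045  0.651  0.279  1.196 -0.     1.978] F [-0.63 -0.38  5.83] T [-0.058  0.036 -0.085] w 0.0231
```

View pics/c16.png

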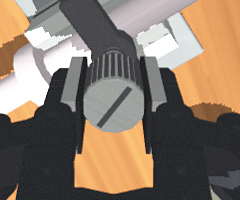

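```bash
python3 - <<'E'
from h import *
for i in range(4):
    o=get_obs(); print(np.round(o["tau"],4),np.round(o["ft_torque"],3)); camera("top")
E
```

```text
[  0.4638 -50.9922  22.2369  -0.0599   0.1076   0.3959] [-0.058  0.036 -0.085]
[ 4.56200e-01 -5.10015e+01  2.22411e+01 -5.85000e-02  1.05800e-01
  4.52000e-02] [-0.044  0.096 -0.039]
[ 4.52300e-01 -5.10046e+01  2.22414e+01 -5.79000e-02  1.04900e-01
 -3.76000e-02] [-0.063  0.062 -0.074]
[  0.4482 -51.005   22.2417  -0.0579   0.1046  -0.0525] [-0.066  0.057 -0.096]
```

Call:
move_arm --motion '[[15, [0, 0, 0.001], 0.5], [15, [0, 0, 0.002], 1.0], [15, [0, 0, 0.003], 1.5], [15, [0, 0, 0.003], 2.0], [15, [0, 0, 0.004], 2.5], [15, [0, 0, 0.005], 3.0], [15, [0, 0, 0.006], 3.5], [15, [0, 0, 0.007], 4.0], [15, [0, 0, 0.008], 4.5], [15, [0, 0, 0.008], 5.0]]'

```text
clock: 26.55
eef_pos: [0.6672, 0.0302, 0.093]
tool_rot: [0.942, 0.336, 0.002, 0.001]
ft_force: [0.1, -0.9, 5.3]
grip_width: 0.0234
```

```bash
python3 - <<'E'
from h import *
st()
for i in range(3):
    o=get_obs(); print(np.round(o["tau"],4),np.round(o["ft_torque"],3),o["joint_pos"][5],o["joint_vel"][5]); camera("top")
E
```

```text
t 26.55 p [0.6672 0.0302 0.093 ] yaw 0.6851 z [ 3.3e-03 -1.0e-04 -1.0e+00] j [ 0.045  0.651  0.279  1.195 -0.     2.502] F [ 0.12 -0.93  5.27] T [-0.076  0.029  0.022] w 0.0234
[  0.2352 -51.0523  22.3563  -0.0893   0.0847  -0.3841] [-0.076  0.029  0.022] 2.501908691567566 0.5193746908560859
[  0.3047 -50.9528  22.325   -0.1126   0.0704   0.1131] [-0.039  0.092 -0.129] 2.5036240284307043 -0.0882940320221323
[  0.3311 -50.9589  22.3173  -0.1068   0.0677   0.1267] [-0.032  0.065 -0.083] 2.5008777996303224 -0.02558784872412084
```

Call:
move_arm --motion '[[15, [0, 0, 0.001], 0.5], [15, [0, 0, 0.002], 1.2], [15, [0, 0, 0.003], 2.0], [15, [0, 0, 0.004], 3.0], [15, [0, 0, 0.006], 4.0], [15, [0, 0, 0.008], 5.0], [15, [0, 0, 0.008], 5.0], [15, [0, 0, 0.008], 5.0], [30, [0, 0, 0.008], 5.0], [45, [0, 0, 0.008], 5.0]]'

```text
clock: 27.7
eef_pos: [0.6657, 0.0304, 0.0905]
tool_rot: [0.997, 0.082, -0.0, -0.0]
ft_force: [-1.1, -0.5, 0.0]
grip_width: 0.0436
```

```bash
python3 - <<'E'
from h import *
camera("top");camera("top");st(); cam("wrist","w13"); st()
E
```

```text
t 27.8 p [0.6656 0.0303 0.0903] yaw 0.1636 z [-1.1e-03 -1.0e-04 -1.0e+00] j [ 0.046  0.654  0.276  1.194 -0.     3.023] F [ 0.32  0.25 -0.09] T [-0.003  0.001 -0.011] w 0.0447
t 27.85 p [0.6657 0.0303 0.0903] yaw 0.1636 z [-1.1e-03 -1.0e-04 -1.0e+00] j [ 0.046  0.654  0.276  1.194 -0.     3.024] F [0.61 0.02 0.55] T [-0.009  0.023 -0.011] w 0.0454
```

View pics/w13.png

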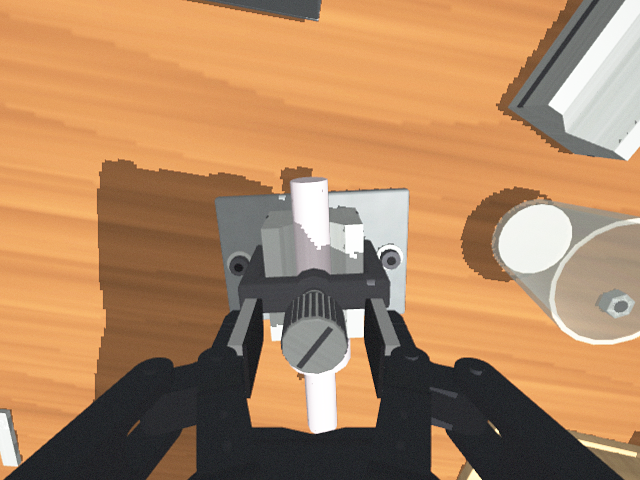

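Call:
move_arm --motion '[[50, [0, 0, 0], -1.4], [50, [0, 0, 0], -2.8], [50, [0, 0, 0], -4.2], [50, [0, 0, 0], -5.6], [50, [0, 0, 0], -7.0], [50, [0, 0, 0], -8.4], [50, [0, 0, 0], -9.8], [50, [0, 0, 0], -11.2], [50, [0, 0, 0], -12.6], [50, [0, 0, 0], -14.0]]'

```text
clock: 28.85
eef_pos: [0.6658, 0.0303, 0.0904]
tool_rot: [0.684, 0.73, -0.0, -0.0]
ft_force: [-0.3, 0.6, 0.8]
grip_width: 0.0499
```

Call:
move_arm --motion '[[50, [0, 0, 0], -1.4], [50, [0, 0, 0], -2.8], [50, [0, 0, 0], -4.2], [50, [0, 0, 0], -5.6], [50, [0, 0, 0], -7.0], [50, [0, 0, 0], -8.4], [50, [0, 0, 0], -9.8], [50, [0, 0, 0], -11.2], [50, [0, 0, 0], -12.6], [50, [0, 0, 0], -14.0]]'

```text
clock: 29.85
eef_pos: [0.6658, 0.0304, 0.0905]
tool_rot: [0.02, 1.0, -0.0, -0.0]
ft_force: [1.0, -0.7, -0.7]
grip_width: 0.0501
```

```bash
python3 - <<'E'
from h import *
camera("top");camera("top");st(); cam("wrist","w14"); st()
for n in("w13","w14"): cv2.imwrite(f"pics/{n}c.png",cv2.resize(cv2.imread(f"pics/{n}.png")[230:400,215:405],None,fx=4,fy=4,interpolation=cv2.INTER_CUBIC)[:600])
E
```

```text
t 29.95 p [0.6659 0.0303 0.0905] yaw 3.0955 z [-6.e-04 -0.e+00 -1.e+00] j [ 0.046  0.654  0.276  1.194 -0.     0.092] F [0.17 0.24 0.05] T [-0.029  0.039  0.   ] w 0.0498
t 30.0 p [0.6659 0.0303 0.0906] yaw 3.0929 z [-5.e-04 -0.e+00 -1.e+00] j [0.046 0.654 0.276 1.194 0.    0.094] F [ 0.43 -0.19  0.3 ] T [0.027 0.029 0.002] w 0.0500
```

View pics/w13c.png

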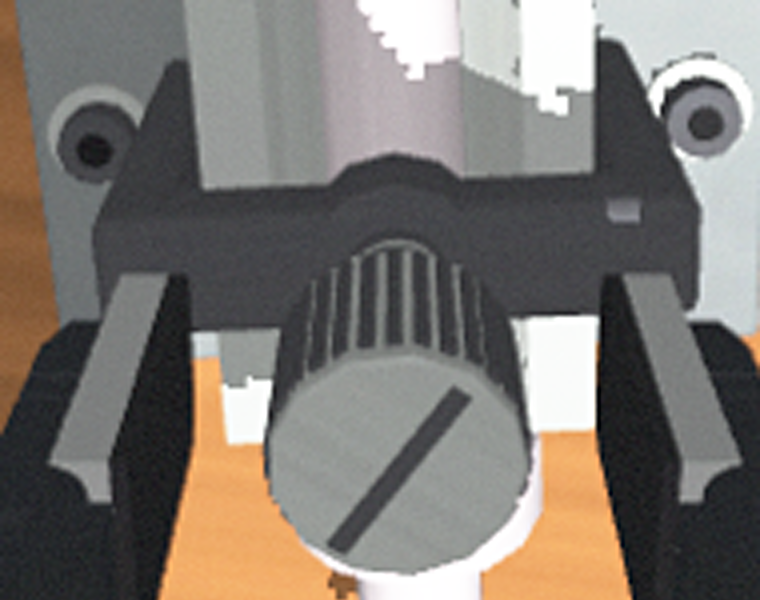

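View pics/w14c.png

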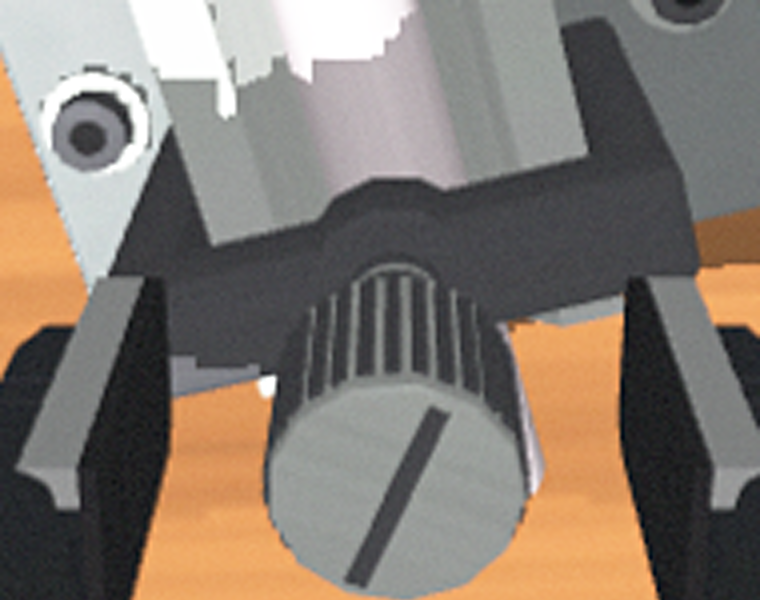

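```bash
python3 - <<'E'
from h import *
a,b=load("w13"),load("w14"); f=lambda u,v:((u+.5)/4-.5+215,(v+.5)/4-.5+230)
H=tri((a,f(400,460)),(b,f(397,487))); print("head",H)
for p in((95,225),(115,212)): print("stirrup",tri((a,f(*p)),(b,f(697,270))))
# depth from disc width
for v,w,c in((a,262,(400,460)),(b,259,(397,487))):
    t,d=ray(v,f(*c)); zc=v[2][0]*25/(w/4)/1000; cosr=d@v[0][:,2]; print("z from width",(t+d*zc/cosr))
E
```

```text
head (array([0.66673208, 0.03033441, 0.11451425]), array([0.2, 0.2]))
stirrup (array([0.66597765, 0.06716722, 0.0744093 ]), array([0.1, 0.1]))
stirrup (array([0.66695779, 0.0663853 , 0.07251898]), array([1.2, 1.2]))
z from width [0.66646625 0.03006547 0.11412165]
z from width [0.66724659 0.03053249 0.11375895]
```

Call:
move_arm --motion '[[50, [0, 0, 0], -1.4], [50, [0, 0, 0], -2.8], [50, [0, 0, 0], -4.2], [50, [0, 0, 0], -5.6], [50, [0, 0, 0], -7.0], [50, [0, 0, 0], -8.4], [50, [0, 0, 0], -9.8], [50, [0, 0, 0], -11.2], [50, [0, 0, 0], -12.6], [50, [0, 0, 0], -14.0]]'

```text
clock: 31.0
eef_pos: [0.666, 0.0304, 0.0907]
tool_rot: [-0.653, 0.757, 0.0, -0.0]
ft_force: [0.3, -0.3, -0.4]
grip_width: 0.0497
```

Call:
move_arm --motion '[[40, [0, 0, 0], 0], [20, [0, 0, 0], 0], [15, [0, 0, 0], 0], [15, [0, 0, 0], 0], [15, [0, 0, 0], 0], [15, [0, 0, 0], 0], [15, [0, 0, 0], 0], [15, [0, 0, 0], 0], [15, [0, 0, 0], 0], [15, [0, 0, 0], 0]]'

```text
clock: 32.0
eef_pos: [0.6671, 0.0302, 0.0912]
tool_rot: [-0.652, 0.759, -0.001, 0.001]
ft_force: [5.2, -0.8, -1.0]
grip_width: 0.0232
```

```bash
cat > tq.py <<'E'
from h import *
import sys
st(); L=[]
for i in range(int(sys.argv[1])): camera("top"); o=get_obs(); L.append([o["ft_torque"][2],o["tau"][5],o["ft_force"][2]])
L=np.array(L); print(np.round(L[:,0],3),np.round(L[:,1],3),"mean",L.mean(0).round(3)); st()
E
python3 tq.py 6
```

```text
t 32.0 p [0.6671 0.0302 0.0912] yaw -1.7222 z [ 2.3e-03 -2.0e-04 -1.0e+00] j [ 0.045  0.653  0.277  1.193 -0.    -1.374] F [ 5.17 -0.81 -1.04] T [-0.188 -1.016 -0.088] w 0.0232
[-0.019 -0.041 -0.046 -0.092 -0.053  0.04 ] [-0.051 -0.051 -0.051 -0.051 -0.051 -0.051] mean [-0.035 -0.051 -1.105]
t 32.3 p [0.6671 0.0302 0.0912] yaw -1.7222 z [ 2.3e-03 -2.0e-04 -1.0e+00] j [ 0.045  0.653  0.277  1.192 -0.    -1.374] F [ 5.33 -0.32 -1.75] T [-0.186 -1.032  0.04 ] w 0.0235
```

Call:
move_arm --motion '[[15, [0, 0, 0.001], 0.6], [15, [0, 0, 0.003], 1.6], [15, [0, 0, 0.005], 2.6], [15, [0, 0, 0.006], 3.4], [15, [0, 0, 0.007], 4.0], [15, [0, 0, 0.008], 4.4], [15, [0, 0, 0.008], 4.7], [15, [0, 0, 0.008], 4.85], [15, [0, 0, 0.008], 4.95], [15, [0, 0, 0.008], 5.0]]'

```text
clock: 33.3
eef_pos: [0.667, 0.0302, 0.0908]
tool_rot: [-0.433, 0.901, -0.001, 0.001]
ft_force: [5.1, -1.8, -0.7]
grip_width: 0.0233
```

```bash
python3 tq.py 4
```

```text
t 33.3 p [0.667  0.0302 0.0908] yaw -2.2458 z [ 2.2e-03 -2.0e-04 -1.0e+00] j [ 0.045  0.654  0.277  1.192 -0.    -0.85 ] F [ 5.11 -1.76 -0.73] T [-0.192 -0.962  0.009] w 0.0233
[ 0.037 -0.05   0.034  0.009] [ 0.049  0.008 -0.01  -0.011] mean [ 0.008  0.009 -0.911]
t 33.5 p [0.667  0.0302 0.0908] yaw -2.2456 z [ 2.2e-03 -1.0e-04 -1.0e+00] j [ 0.045  0.654  0.277  1.192 -0.    -0.851] F [ 4.45 -1.31 -1.74] T [-0.09  -0.959  0.009] w 0.0230
```

Call:
move_arm --motion '[[15, [0, 0, 0.001], 0.2], [15, [0, 0, 0.001], 0.4], [15, [0, 0, 0.001], 0.6], [15, [0, 0, 0.002], 0.8], [15, [0, 0, 0.002], 1.0], [15, [0, 0, 0.002], 1.2], [15, [0, 0, 0.002], 1.4], [15, [0, 0, 0.002], 1.6], [15, [0, 0, 0.003], 1.8], [15, [0, 0, 0.003], 2.0]]'

```text
clock: 34.5
eef_pos: [0.667, 0.0303, 0.0906]
tool_rot: [-0.336, 0.942, -0.0, 0.001]
ft_force: [5.2, -0.1, -1.2]
grip_width: 0.0233
```

```bash
python3 tq.py 4
```

```text
t 34.5 p [0.667  0.0303 0.0906] yaw -2.4558 z [ 2.1e-03 -1.0e-04 -1.0e+00] j [ 0.045  0.654  0.277  1.192 -0.    -0.64 ] F [ 5.18 -0.1  -1.16] T [-0.167 -0.999  0.035] w 0.0233
[-0.065 -0.07  -0.074 -0.015] [ 0.048  0.015 -0.037 -0.048] mean [-0.056 -0.005 -0.799]
t 34.7 p [0.667  0.0303 0.0906] yaw -2.4552 z [ 0.0021 -0.     -1.    ] j [ 0.045  0.654  0.277  1.191 -0.    -0.641] F [ 5.41 -1.27  0.  ] T [-0.111 -0.996 -0.015] w 0.0232
```

Call:
move_arm --motion '[[15, [0, 0, 0.001], 0.8], [15, [0, 0, 0.003], 1.6], [15, [0, 0, 0.004], 2.4], [15, [0, 0, 0.006], 3.2], [15, [0, 0, 0.007], 4.0], [15, [0, 0, 0.007], 4.0], [15, [0, 0, 0.007], 4.0], [15, [0, 0, 0.007], 4.0], [15, [0, 0, 0.007], 4.0], [15, [0, 0, 0.007], 4.0]]'

```text
clock: 35.7
eef_pos: [0.667, 0.0304, 0.0903]
tool_rot: [-0.134, 0.991, -0.0, 0.001]
ft_force: [5.0, -0.8, -1.6]
grip_width: 0.0229
```

```bash
python3 tq.py 2
```

```text
t 35.7 p [0.667  0.0304 0.0903] yaw -2.8724 z [ 2.e-03  2.e-04 -1.e+00] j [ 0.045  0.654  0.276  1.191  0.    -0.224] F [ 5.   -0.76 -1.61] T [-0.018 -1.025 -0.057] w 0.0229
[-0.005 -0.029] [-0.05 -0.05] mean [-0.017 -0.05  -0.868]
t 35.8 p [0.667  0.0304 0.0903] yaw -2.8724 z [ 2.1e-03  1.0e-04 -1.0e+00] j [ 0.045  0.654  0.276  1.191  0.    -0.224] F [ 5.15  0.02 -1.57] T [-0.04  -1.067 -0.029] w 0.0230
```

Still unloaded: the settled joint 6 torque is −0.050, which is just the thread friction. Total so far is 410°. I'll continue in small steps.

Call:
move_arm --motion '[[15, [0, 0, 0.001], 0.8], [15, [0, 0, 0.003], 1.6], [15, [0, 0, 0.004], 2.4], [15, [0, 0, 0.006], 3.2], [15, [0, 0, 0.007], 4.0], [15, [0, 0, 0.007], 4.0], [15, [0, 0, 0.007], 4.0], [15, [0, 0, 0.007], 4.0], [15, [0, 0, 0.007], 4.0], [15, [0, 0, 0.007], 4.0]]'

```text
clock: 36.8
eef_pos: [0.667, 0.0305, 0.09]
tool_rot: [0.075, 0.997, 0.0, 0.001]
ft_force: [5.5, -0.9, -1.0]
grip_width: 0.0232
```

```bash
python3 tq.py 1
```

```text
t 36.8 p [0.667  0.0305 0.09  ] yaw 2.9920 z [ 2.1e-03  3.0e-04 -1.0e+00] j [0.046 0.654 0.276 1.19  0.    0.195] F [ 5.51 -0.87 -0.95] T [-0.015 -1.041  0.015] w 0.0232
[-0.11] [-0.05] mean [-0.11 -0.05 -1.33]
t 36.85 p [0.667  0.0305 0.09  ] yaw 2.9921 z [ 2.1e-03  3.0e-04 -1.0e+00] j [0.046 0.654 0.276 1.19  0.    0.195] F [ 4.7   0.15 -1.33] T [-0.035 -1.006 -0.11 ] w 0.0230
```

Call:
move_arm --motion '[[15, [0, 0, 0.001], 0.8], [15, [0, 0, 0.003], 1.6], [15, [0, 0, 0.004], 2.4], [15, [0, 0, 0.006], 3.2], [15, [0, 0, 0.007], 4.0], [15, [0, 0, 0.007], 4.0], [15, [0, 0, 0.007], 4.0], [15, [0, 0, 0.007], 4.0], [15, [0, 0, 0.007], 4.0], [15, [0, 0, 0.007], 4.0]]'

```text
clock: 37.85
eef_pos: [0.667, 0.0305, 0.0897]
tool_rot: [0.28, 0.96, 0.0, 0.001]
ft_force: [6.0, 0.3, -0.5]
grip_width: 0.0232
```

```bash
python3 tq.py 1
```

```text
t 37.85 p [0.667  0.0305 0.0897] yaw 2.5732 z [ 2.2e-03  4.0e-04 -1.0e+00] j [0.046 0.654 0.275 1.189 0.    0.614] F [ 6.03  0.32 -0.53] T [ 0.022 -0.985 -0.054] w 0.0232
[-0.112] [-0.049] mean [-0.112 -0.049 -0.814]
t 37.9 p [0.667  0.0305 0.0897] yaw 2.5732 z [ 2.2e-03  4.0e-04 -1.0e+00] j [0.046 0.654 0.275 1.189 0.    0.614] F [ 5.7  -0.05 -0.81] T [ 0.021 -1.068 -0.112] w 0.0234
```

Call:
move_arm --motion '[[15, [0, 0, 0.001], 0.8], [15, [0, 0, 0.003], 1.6], [15, [0, 0, 0.004], 2.4], [15, [0, 0, 0.006], 3.2], [15, [0, 0, 0.007], 4.0], [15, [0, 0, 0.007], 4.0], [15, [0, 0, 0.007], 4.0], [15, [0, 0, 0.007], 4.0], [15, [0, 0, 0.007], 4.0], [15, [0, 0, 0.007], 4.0]]'

```text
clock: 38.9
eef_pos: [0.6671, 0.0306, 0.0893]
tool_rot: [0.474, 0.881, 0.001, 0.001]
ft_force: [5.1, -0.8, -0.8]
grip_width: 0.0231
```

```bash
python3 tq.py 1
```

```text
t 38.9 p [0.6671 0.0306 0.0893] yaw 2.1544 z [ 2.4e-03  5.0e-04 -1.0e+00] j [0.046 0.655 0.275 1.188 0.    1.033] F [ 5.14 -0.76 -0.8 ] T [ 0.02  -1.104 -0.045] w 0.0231
[-0.023] [-0.049] mean [-0.023 -0.049 -0.709]
t 38.95 p [0.6671 0.0306 0.0893] yaw 2.1544 z [ 2.4e-03  5.0e-04 -1.0e+00] j [0.046 0.655 0.275 1.188 0.    1.033] F [ 5.25 -0.22 -0.71] T [-0.005 -1.132 -0.023] w 0.0233
```

Call:
move_arm --motion '[[15, [0, 0, 0.001], 0.8], [15, [0, 0, 0.003], 1.6], [15, [0, 0, 0.004], 2.4], [15, [0, 0, 0.006], 3.2], [15, [0, 0, 0.007], 4.0], [15, [0, 0, 0.007], 4.0], [15, [0, 0, 0.007], 4.0], [15, [0, 0, 0.007], 4.0], [15, [0, 0, 0.007], 4.0], [15, [0, 0, 0.007], 4.0]]'

```text
clock: 39.95
eef_pos: [0.6672, 0.0306, 0.089]
tool_rot: [0.647, 0.763, 0.001, 0.001]
ft_force: [5.2, 0.9, -0.4]
grip_width: 0.0231
```

```bash
python3 tq.py 1
```

```text
t 39.95 p [0.6672 0.0306 0.089 ] yaw 1.7356 z [ 2.6e-03  5.0e-04 -1.0e+00] j [0.046 0.655 0.274 1.188 0.    1.452] F [ 5.16  0.88 -0.39] T [ 0.055 -1.147  0.016] w 0.0231
[-0.041] [-0.038] mean [-0.041 -0.038 -1.444]
t 40.0 p [0.6672 0.0306 0.089 ] yaw 1.7355 z [ 2.5e-03  5.0e-04 -1.0e+00] j [0.046 0.655 0.274 1.188 0.    1.452] F [ 5.39 -0.41 -1.44] T [ 0.015 -1.149 -0.041] w 0.0233
```

Call:
move_arm --motion '[[15, [0, 0, 0.001], 0.8], [15, [0, 0, 0.003], 1.6], [15, [0, 0, 0.004], 2.4], [15, [0, 0, 0.006], 3.2], [15, [0, 0, 0.007], 4.0], [15, [0, 0, 0.007], 4.0], [15, [0, 0, 0.007], 4.0], [15, [0, 0, 0.007], 4.0], [15, [0, 0, 0.007], 4.0], [15, [0, 0, 0.007], 4.0]]'

```text
clock: 41.0
eef_pos: [0.6673, 0.0306, 0.0887]
tool_rot: [0.791, 0.612, 0.001, 0.001]
ft_force: [5.6, 0.5, -1.0]
grip_width: 0.023
```

```bash
python3 tq.py 2
```

```text
t 41.0 p [0.6673 0.0306 0.0887] yaw 1.3167 z [ 2.8e-03  4.0e-04 -1.0e+00] j [0.046 0.655 0.274 1.187 0.    1.871] F [ 5.58  0.49 -0.99] T [ 0.024 -1.223  0.031] w 0.0230
[ 0.037 -0.014] [-0.015 -0.015] mean [ 0.011 -0.015 -0.749]
t 41.1 p [0.6673 0.0306 0.0887] yaw 1.3167 z [ 2.8e-03  4.0e-04 -1.0e+00] j [0.046 0.655 0.274 1.187 0.    1.871] F [ 6.35  0.32 -0.46] T [ 0.01  -1.199 -0.014] w 0.0228
```

Call:
move_arm --motion '[[15, [0, 0, 0.001], 0.8], [15, [0, 0, 0.003], 1.6], [15, [0, 0, 0.004], 2.4], [15, [0, 0, 0.006], 3.2], [15, [0, 0, 0.007], 4.0], [15, [0, 0, 0.007], 4.0], [15, [0, 0, 0.007], 4.0], [15, [0, 0, 0.007], 4.0], [15, [0, 0, 0.007], 4.0], [15, [0, 0, 0.007], 4.0]]'

```text
clock: 42.1
eef_pos: [0.6674, 0.0306, 0.0885]
tool_rot: [0.901, 0.434, 0.001, 0.001]
ft_force: [5.7, 0.5, 0.8]
grip_width: 0.0235
```

```bash
python3 tq.py 2
```

```text
t 42.1 p [0.6674 0.0306 0.0885] yaw 0.8979 z [ 3.e-03  3.e-04 -1.e+00] j [0.046 0.655 0.274 1.186 0.    2.289] F [5.73 0.53 0.81] T [-0.093 -1.141 -0.043] w 0.0235
[0.001 0.014] [0.011 0.011] mean [ 0.007  0.011 -1.152]
t 42.2 p [0.6674 0.0305 0.0885] yaw 0.8979 z [ 3.e-03  2.e-04 -1.e+00] j [0.046 0.655 0.274 1.186 0.    2.289] F [ 5.59 -0.84 -1.28] T [-0.065 -1.201  0.014] w 0.0229
```

Call:
move_arm --motion '[[15, [0, 0, 0.001], 0.8], [15, [0, 0, 0.003], 1.6], [15, [0, 0, 0.004], 2.4], [15, [0, 0, 0.005], 3.0], [15, [0, 0, 0.005], 3.0], [15, [0, 0, 0.005], 3.0], [15, [0, 0, 0.005], 3.0], [15, [0, 0, 0.005], 3.0], [15, [0, 0, 0.005], 3.0], [15, [0, 0, 0.005], 3.0]]'

```text
clock: 43.2
eef_pos: [0.6677, 0.0305, 0.0883]
tool_rot: [0.958, 0.288, 0.002, 0.001]
ft_force: [6.2, 0.6, -1.1]
grip_width: 0.0234
```

```bash
python3 tq.py 2; python3 -c "
from h import *
cam('wrist','w15')"
```

```text
t 43.2 p [0.6677 0.0305 0.0883] yaw 0.5838 z [ 0.0036  0.     -1.    ] j [ 0.046  0.656  0.274  1.185 -0.     2.603] F [ 6.19  0.58 -1.14] T [-0.116 -1.367  0.017] w 0.0234
[0.076 0.061] [0.041 0.041] mean [ 0.068  0.041 -0.834]
t 43.3 p [0.6677 0.0305 0.0883] yaw 0.5838 z [ 3.6e-03  1.0e-04 -1.0e+00] j [ 0.046  0.656  0.274  1.185 -0.     2.603] F [ 6.48 -0.07 -0.49] T [-0.155 -1.305  0.061] w 0.0231
```

View pics/w15.png

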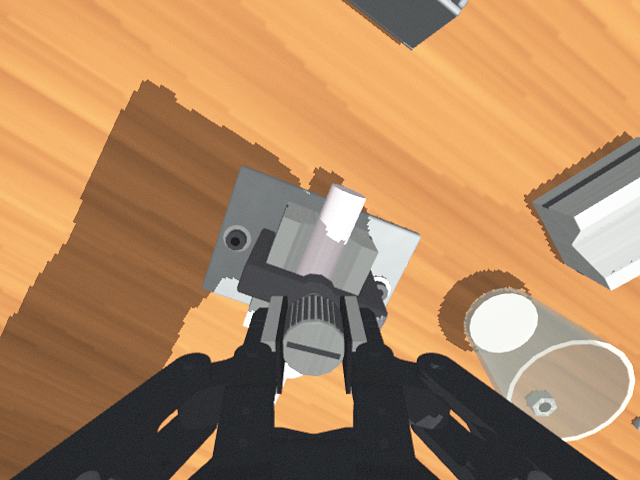

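Call:
move_arm --motion '[[20, [0, 0, 0], 0], [30, [0, 0, 0], 0], [45, [0, 0, 0], 0], [60, [0, 0, 0], 0], [60, [0, 0, 0], 0], [60, [0, 0, -0.2], 0], [60, [0, 0, -0.6], 0], [60, [0, 0, -1.2], 0], [60, [0, 0, -1.8], 0], [60, [0, 0, -2.2], 0]]'

```text
clock: 44.35
eef_pos: [0.6668, 0.0304, 0.2013]
tool_rot: [0.958, 0.287, 0.002, 0.0]
ft_force: [0.8, 0.7, 0.2]
grip_width: 0.0598
```

```bash
python3 - <<'E'
from h import *
camera("top");st(); cam("wrist","w16"); cam("scene","sc9"); cam("top","top4"); to([.45,.0,.3])
cv2.imwrite("pics/c17.png",cv2.resize(cv2.imread("pics/w16.png")[150:300,220:420],None,fx=4,fy=4,interpolation=cv2.INTER_CUBIC))
cv2.imwrite("pics/c18.png",cv2.resize(cv2.imread("pics/sc9.png")[260:370,300:430],None,fx=5,fy=5,interpolation=cv2.INTER_CUBIC))
E
```

```text
t 44.4 p [0.6682 0.0305 0.2049] yaw 0.5826 z [ 9.2e-03  5.0e-04 -1.0e+00] j [0.046 0.593 0.47  1.439 0.    2.605] F [-0.22 -0.41  2.28] T [ 0.034 -0.04  -0.027] w 0.0599
shift [-3.943 -1.871 -2.04 ]
```

View pics/c17.png

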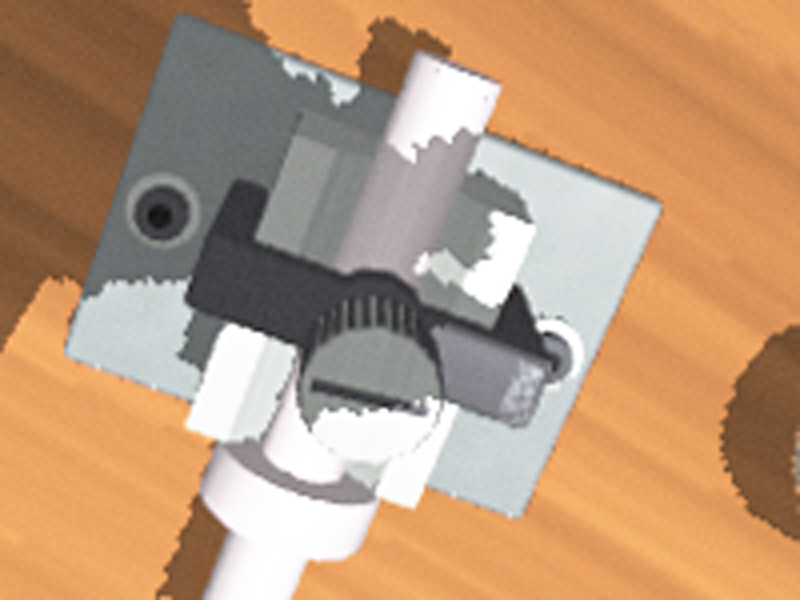

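View pics/c18.png

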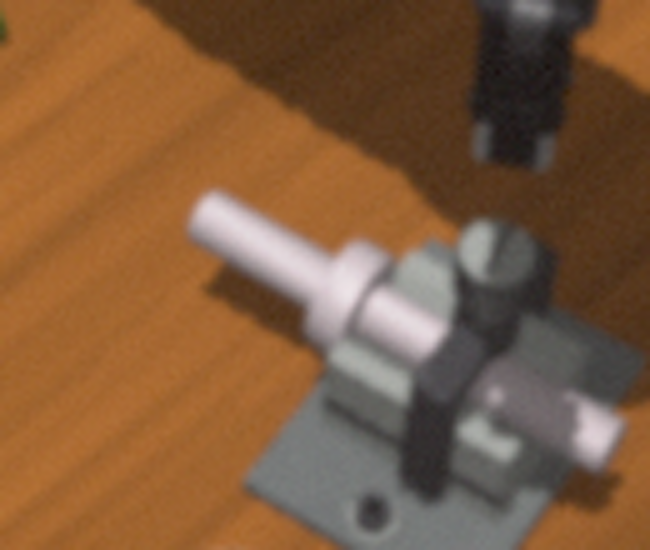

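View pics/sc9.png

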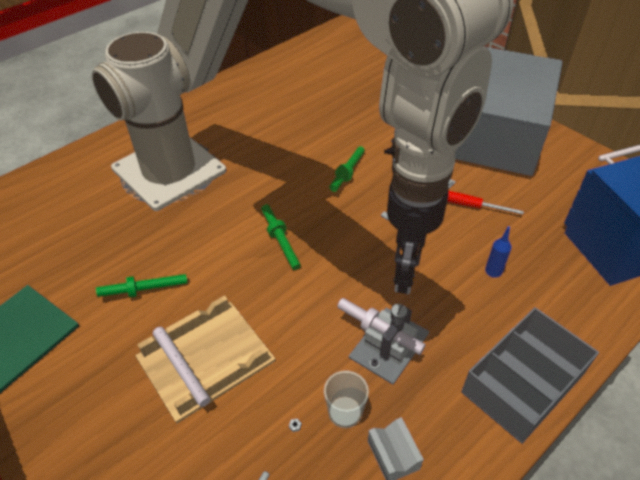

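```bash
python3 - <<'E'
from h import *
v=load("w16"); f=lambda u,w:((u+.5)/4-.5+220,(w+.5)/4-.5+150); ax=np.array([np.cos(.206),np.sin(.206),0]); ay=np.array([-ax[1],ax[0],0]); S=np.array([.623,.022,.044])
for n,p,z in(("rim top",(290,492),.064),("blk L",(190,430),.048),("blk R",(415,506),.048),("far end top",(415,55),.044),("far end R",(500,85),.044),("head",(372,393),.116)):
    d=onz(v,f(*p),z)-S; print(n,round(d@ax*1000,1),round(d@ay*1000,1))
s=load("sc9"); g=lambda u,w:((u+.5)/5-.5+300,(w+.5)/5-.5+260)
for n,X in (("collar face top",S+[0,0,.02]),("tail end",S-.069*ax),("far end",S+.095*ax)): q=proj(s,X); print(n,(q-[300,260])*5)
# before/after bystanders in top view
a=cv2.imread("pics/top0.png").astype(int);b=cv2.imread("pics/top4.png").astype(int)
for n,(x,y,w,h) in dict(plain=(425,205,30,85),caliper=(140,235,90,35),cup=(350,135,40,45),glue=(185,148,28,28)).items(): print(n,abs(a-b)[y:y+h,x:x+w].max(2).mean().round(1))
E
```

```text
rim top 2.5 0.9
blk L 1.6 25.2
blk R 2.9 -28.2
far end top 95.4 9.2
far end R 96.2 -9.6
head 46.4 -0.4
collar face top [367.8676591  270.81147297]
tail end [198.85725428 209.20144313]
far end [607.28909809 443.06676729]
plain 21.9
caliper 18.9
cup 42.7
glue 15.6
```

```bash
python3 - <<'E'
from h import *
for i in range(4): camera("top")
st(); print(job_done())
E
```

```text
t 44.75 p [0.6651 0.0303 0.1958] yaw 0.5825 z [-3.3e-03 -2.0e-04 -1.0e+00] j [ 0.046  0.6    0.459  1.433 -0.     2.605] F [0.52 0.31 0.05] T [-0.005  0.003  0.009] w 0.0601
the job is handed in; nothing more can be done
None
```

The collared shaft is in the V-block with its collar up against the block, the screw is finger-tight on it, and I handed the job in at 44.75 s. No verdict was reported.

**Shaft:** I gripped the tail, slid the shaft under the stirrup at about 2 mm above its seat, and pushed until the collar met the block at about 6 N. I then lowered it into the vee and let go.

**Screw:** I turned it about 572° clockwise in two strokes with one re-grip. The screw met the shaft after about 490°, seen as a rise in the joint 6 torque. I turned it about 1.4 rad further, which should be 42 N by angle.

**Last checks:**
- **Collar:** in the wrist view it sits within about 0.5 mm of the block face. The shaft's far end is within about 0.2 mm of the vee's axis.
- **Bystanders:** the plain shaft, cup, glue and caliper look unmoved in the scene view. The pixel differences in the top view were not zero, most of all at the cup. I put that down to the arm and its shadow and did not measure it further.
- **Robot:** it stands clear above the screw, reading about zero force.

**Disagreements:**
- The last torque reading suggests up to about 54 N of clamping force rather than 42 N. Both lie inside the 15 to 100 N limits, but I could not measure the force directly.
- The wrist camera read heights on the block and stirrup about 2 to 4 mm low. I relied on the heights in the text and on contact there.

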